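Lay a try square on a plaster slab for the saw line

TASK

I want to draw the saw line across this plaster slab. Clear the wooden modelling tool off the slab and lay it down in the empty wide bay of the tool tray; then lay the try square on the slab, blade flat on top and pointing across it, its stock snug and flush against the edge face that has the pencil mark, with the blade's outer edge on the mark. Set it down gently rather than dropping it, plaster bruises, and leave the other things on the bench where they are.

Things in the scene. Friction and masses are not known exactly. Their poses are not given: they have to be found in the camera images.
- slab: White cast plaster slab lying flat, 170 (its x) x 260 (its y) x 50 mm high; heavy and bedded down, it does not move. Origin at the centre of its underside; x, y along its sides, z up. The marked edge is the long edge at its -x side (x = -85 mm), which faces the robot within 24 degrees.
- mark: Dark pencil mark on the slab, 3.5 mm wide: 40 mm long on the top face from the marked edge inwards, and a short bit down the edge face. Origin on its centre line where it meets the edge, level with the slab's top face. Axes parallel to the slab's: x inwards across the slab, y along the edge, z up. Its place along the edge varies (slab y -10 to +95 mm).
- square: Try square lying flat, 330 g +-15%: steel blade 35 wide, 4 mm thick; dark wooden stock with brass inner face. Origin in plan on the blade's centre line at its balance point, at the stock's underside; x along the blade to its tip, z up. Blade spans x -60..140, y -17.5..17.5, z 9..13 mm. Stock spans x -105..-60, y -102.5..17.5, z 0..22 mm; its inner face is x = -60.
- square_corner (a point): Point of the square where the blade's outer edge (y = 17.5 mm, in line with the end of the stock) meets the stock's inner face, at the blade's underside: square (-60, 17.5, 9) mm. Axes as the square. With the stock overhanging the slab's edge, the square rests stably on its blade. It is used this way up.
- square_tail (a point): Point on the stock's inner face at its other, far end, at the level of the blade's underside: square (-60, -102.5, 9) mm. Axes as the square.
- square_tip (a point): Point at the blade's tip on its outer edge, at the blade's underside: square (140, 17.5, 9) mm. Axes as the square.
- tool: Boxwood modelling tool that lies on the slab at the start, 180 mm long, about 30 g. Origin at the centre of its underside; x along its length, z up. The middle 110 mm is a bar 14 mm wide and 11 mm high; the end at +x is flat and broader (18 wide, 6 mm high), the end at -x narrower (11 wide, 7 mm high).
- tool_broad (a point): Broad end of the modelling tool, on its underside: tool (90, 0, 0) mm.
- tool_narrow (a point): Narrow end of the modelling tool, on its underside: tool (-90, 0, 0) mm.
- tray: Wooden tool tray, open on top, 260 (its x) x 150 (its y) x 30 mm high, walls 6 mm, floor 5 mm thick; it does not move. Origin at the centre of its underside. A divider along x (6 mm thick, top at 29 mm) parts it: the narrow bay (y -69..-18 mm) holds two rifflers, the wide bay (y -12..69 mm, x -124..124 mm) is empty.
- tray_bay (a point): Centre of the wide empty bay's floor: tray (0, 28.5, 5) mm. The bay is 248 (x) x 81 mm (y) inside. Axes as the tray.
- bottle: Bystander: closed white bottle, 60 mm across, 190 mm tall, standing. Origin at the centre of its underside.
- pot: Bystander: white ceramic pot, 80 mm across, 115 mm tall, with tools standing in it up to about 205 mm. Origin at the centre of its underside.
- jar: Bystander: small amber jar with a steel lid, 44 mm across, 55 mm tall, standing on the bench 100 to 120 mm before the marked edge. Origin at the centre of its underside.
- callipers: Bystander: steel outside callipers lying flat beyond the slab, about 160 x 92 mm, 10 mm high. Origin at the middle of their underside.
- spare: Bystander: second boxwood modelling tool 160 mm long, 11 mm high, lying on the bench just before the marked edge; it stays there. Origin at the centre of its underside.
- bowl: Bystander: white rubber mixing bowl, 120 mm across, 60 mm high, beyond the slab. Origin at the centre of its underside.
- rasp: Bystander: flat plaster rasp with a wooden handle, about 220 mm long, lying beyond the slab. Origin under its middle.

How it is judged:
By the outcome, as a careful person would: the job done as asked, in the order asked, and still so for the second after the job is handed in, with the robot touching nothing.
It also fails if it takes over 70 s, if anything falls off the work surface, if the arm or the gripper's body presses on something with over 40 N, if the wrist force passes 120 N, or if a joint passes its speed limit or range.

ROBOT

A 6-joint arm with a two-finger parallel gripper is mounted at the origin on the work surface. World frame = base frame: x ahead of the robot, y to its left, z up, the work surface at z = 0. Lengths are in m, angles in rad, forces in N, time in s.
With the tool pointing down it reaches from about 0.35 to 0.8 m from the base axis. Payload 7.3 kg.
Tool frame: the origin (TCP) lies on the centre line of the jaws, within the pads' length; the fingertips stand 19 mm ahead of it and the grasp point (between the pads) is the TCP (tcp_to_tips is the distance from the TCP to the fingertips, in m); y points along the fingers, x is the direction in which the jaws open and shut, and the axes are right-handed (so a half turn about y gives the same grasp; the last joint's range is limited). The gripper opens to 85 mm and grips with 20 to 120 N. Pads are 22 mm wide; open, the fingers measure 114 mm over their backs; the gripper's body (76 mm by 85 mm) begins 54 mm behind the grasp point. The pads swing forward as they close: fully open they stand 13 mm farther back than shut.
Start: joints at [1.028, 0.342, 1.524, -0, 1.275, -0.146], TCP at [0.203, 0.484, 0.25] pointing down, gripper open.
Joint ranges: [-2.53, 2.53], [-0.77, 2.02], [0.04, 2.7], [-1, 4.14], [0.28, 2.66], [-3.11, 3.11]. Speed limits (rad/s): [2.57, 2.57, 3.14, 3.14, 3.14, 3.14].

INTERFACE

Orientations are given as a unit quaternion [w, x, y, z].
In Python, from workcell import reach, line_to, move_joints, gripper_open, close, pause, inverse_kinematics, sense, camera, Unreachable, hand_in, tcp_to_tips gives the robot as it stands. The module is installed in compiled form; this text tells all that it offers. Calls block until the motion is done:
- reach(position, orientation): joint-space move of the TCP to a pose.
- line_to(position, rot=None, velocity=0.15, contact_N=None): straight line of the TCP; rot=None keeps the orientation; velocity is the mean speed in m/s. With contact_N (N) it stops when the force on the tool has changed by that much, and returns True; else False.
- move_joints(angles): joint-space move.
- gripper_open() and close(f_grip=None): open the fingers fully, or close them until they stop; f_grip is the grip in N (None keeps the last).
- pause(seconds).
- inverse_kinematics(position, orientation): joint angles nearest the present ones, or None.
- sense(): the state.
- camera(name): name is "side" or "top"; returns a dict with "frame" (384x512x3 uint8, red, green, blue), "z_map" (384x512 float32, m along the optical axis (not along the pixel's ray), 0 where there is no reading), "fx", "fy", "cx", "cy" (pixels), "R" (3x3) and "t" (3): a world point X has camera coordinates R X + t. Camera axes: x right, y down, z forward; pixel columns grow to the right and rows downward; lengths in m; the calibration is good to about 2 mm. A picture is of the moment at which its call begins.
A pose or a line that the arm cannot do raises Unreachable and nothing moves.
- hand_in(): hands the job in, once; it reports no verdict.
The state is a dict: "time_s": time; "qpos": joint angles; "qd": joint speeds; "joint_torque": joint torques, N m; "ee_pos": TCP position; "orientation": TCP orientation; "ft_force": force on the tool from outside, world axes, zero at the start; "ft_torque": the same for the moment, N m; "gripper_width": finger opening in m.
Only numpy, scipy, OpenCV 4.12 (cv2) and the standard library are available. Lean on these libraries where they do the work, as an engineer would, in place of code of your own. Each camera call takes 0.05 s, during which the arm holds its last target.

## Working session

There is one attempt and no reset: what is moved stays moved. The work goes in short steps, each a Python script; the robot and the scene stay as the last script left them, time stands still between calls to the robot, and variables do not carry over. Pictures are saved under pics/ and viewed, and the job is handed in when it is done.

```bash
ls; mkdir -p pics
cat > h.py <<'E'
import numpy as np, cv2, pickle
from workcell import *
def snap(tag):
    d={}
    for n in ("top","side"):
        c=camera(n); d[n]=c
        cv2.imwrite(f"pics/{tag}_{n}.png",cv2.cvtColor(c["frame"],cv2.COLOR_RGB2BGR))
    pickle.dump(d,open(f"{tag}.pkl","wb")); return d
def load(tag): return pickle.load(open(f"{tag}.pkl","rb"))
def crop(c,x0,x1,y0,y1,s,name):
    f=cv2.cvtColor(c["frame"],cv2.COLOR_RGB2BGR)[y0:y1,x0:x1]
    cv2.imwrite("pics/"+name,cv2.resize(f,None,fx=s,fy=s,interpolation=cv2.INTER_CUBIC))
def pix_z(c,u,v,z):
    "pixel -> world on plane at height z"
    r=np.array([(u-c["cx"])/c["fx"],(v-c["cy"])/c["fy"],1.]); R=np.array(c["R"]);t=np.array(c["t"])
    o=-R.T@t; d=R.T@r; return o+d*(z-o[2])/d[2]
def pix_d(c,u,v):
    z=c["z_map"][int(round(v)),int(round(u))]; r=np.array([(u-c["cx"])/c["fx"],(v-c["cy"])/c["fy"],1.])*z
    return np.array(c["R"]).T@(r-np.array(c["t"]))
def proj(c,X):
    p=np.array(c["R"])@np.array(X)+np.array(c["t"]); return c["fx"]*p[0]/p[2]+c["cx"],c["fy"]*p[1]/p[2]+c["cy"]
E
python3 - <<'E'
from h import *
d=snap("a")
print(sense()); 
for n in d: c=d[n]; print(n,c["fx"],c["cx"],c["cy"],-np.array(c["R"]).T@np.array(c["t"]),c["R"])
print(tcp_to_tips)
E
```

```text
pics
{'time_s': 0.1, 'qpos': array([ 1.02803043e+00,  3.42681266e-01,  1.52495766e+00,  9.37898362e-07,
        1.27540446e+00, -1.45973841e-01]), 'qd': array([ 0.00058612, -0.002019  , -0.00377827, -0.00096349,  0.00116859,
       -0.00141497]), 'joint_torque': array([ 1.58849572e-03, -4.34447622e+01, -2.46492434e+01, -1.54483223e-04,
        4.65279620e-03, -4.95061715e-05]), 'ee_pos': array([0.20267733, 0.48392335, 0.24966817]), 'orientation': array([-0.58852177,  0.58895909,  0.3911793 , -0.39210723]), 'ft_force': array([-0.60745609,  0.53079278,  0.26510763]), 'ft_torque': array([-0.0225716 , -0.03443426,  0.02313051]), 'gripper_width': 0.08514557785015942}
top 399.32354992874934 251.26453606961223 197.98526285224614 [ 0.35115736 -0.04234372  1.45665256] [[ 0.00824621 -0.99995203 -0.00528619]
 [-0.99018492 -0.00742785 -0.13956597]
 [ 0.13952001  0.0063852  -0.99019867]]
side 487.5098149305513 256.72319746612607 197.57791687521646 [0.47536485 0.94381295 1.01386237] [[-0.99671884 -0.08064573 -0.00691579]
 [-0.05092578  0.69121977 -0.72084797]
 [ 0.06291364 -0.71813056 -0.69305871]]
0.019
```

Run:
```python
from h import *
d=load("a")
for n in d: crop(d[n],0,512,0,384,1.5,f"a15_{n}.png")
```

```text
(no output)
```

View pics/a15_top.png

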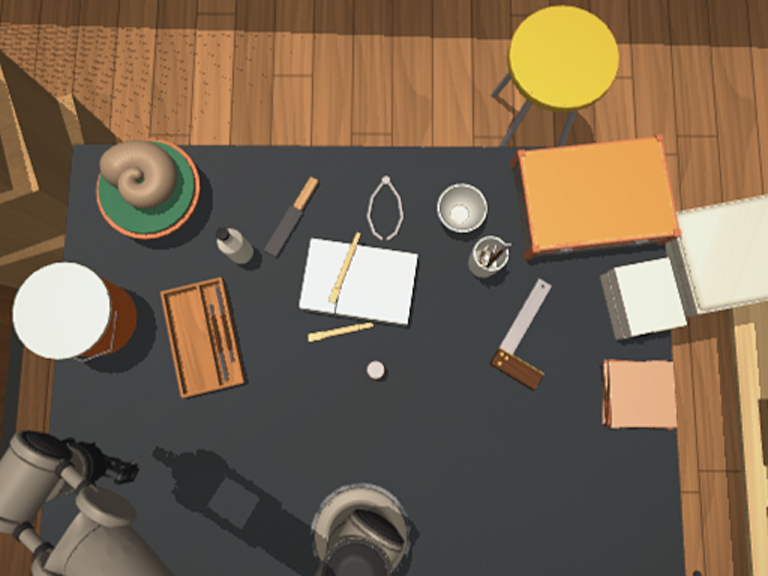

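View pics/a15_side.png

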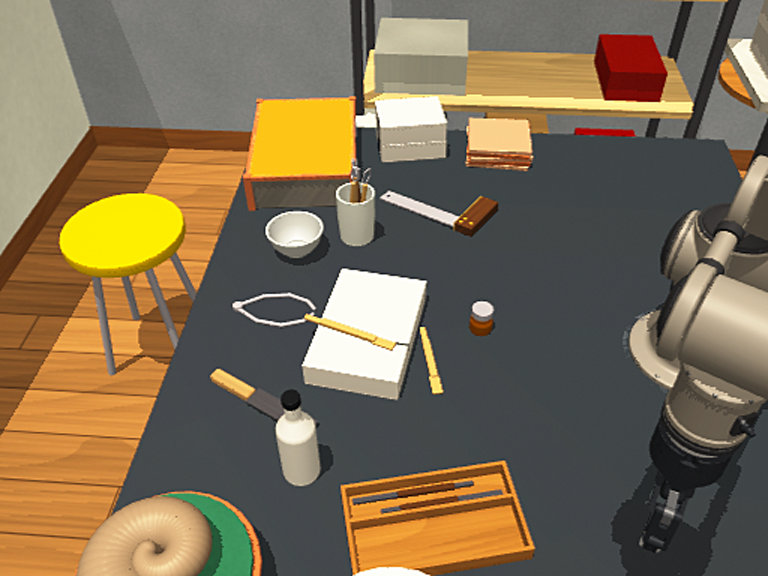

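Run:
```python
from h import *
d=load("a"); t=d["top"];s=d["side"]
crop(t,190,285,150,232,8,"a_slab_t.png")
crop(s,195,305,175,270,7,"a_slab_s.png")
crop(t,320,375,180,265,7,"a_sq_t.png")
crop(t,100,170,180,270,6,"a_tray_t.png")
```

```text
(no output)
```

View pics/a_slab_t.png

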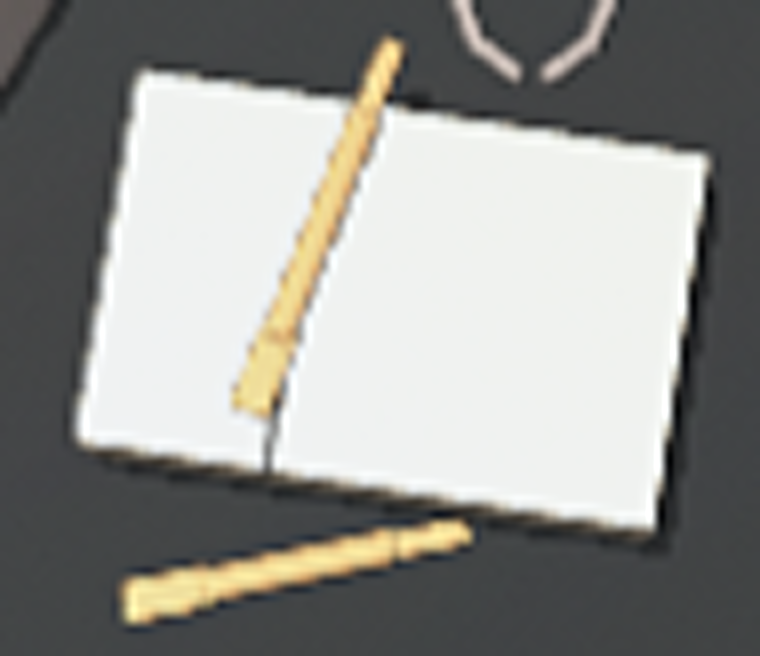

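View pics/a_slab_s.png

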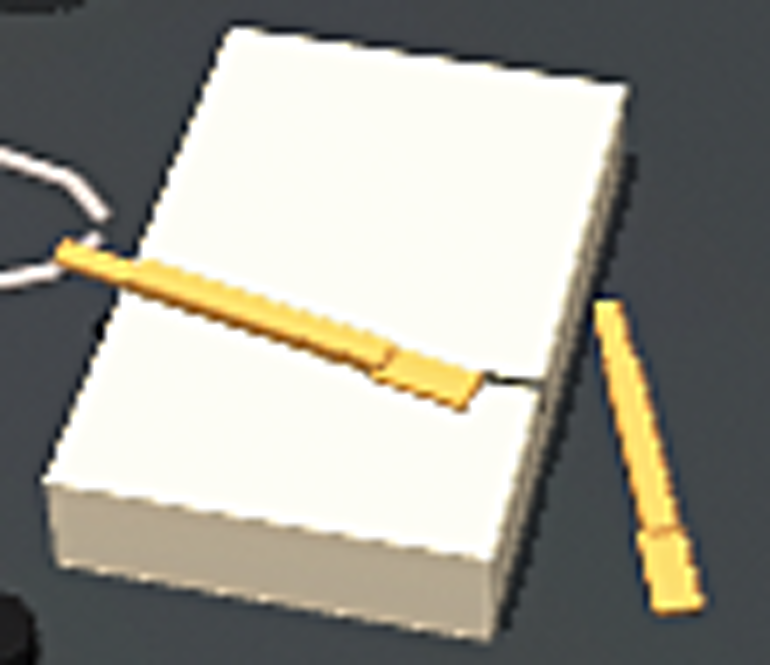

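View pics/a_sq_t.png

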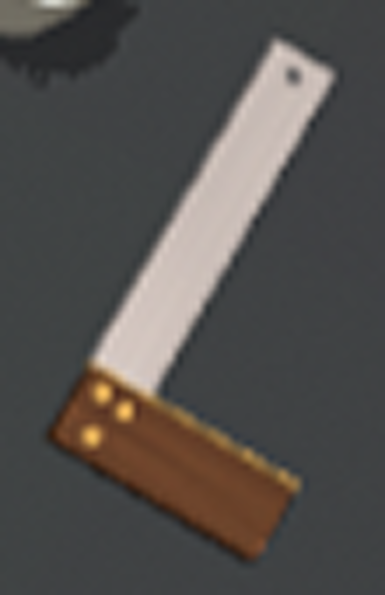

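View pics/a_tray_t.png

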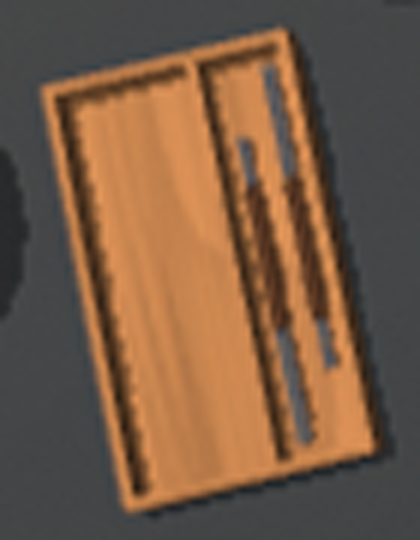

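```bash
python3 - <<'E'
from h import *
d=load("a"); s=d["side"]
crop(s,250,340,115,165,8,"a_sq_s.png")
crop(s,222,362,300,384,5,"a_tray_s.png")
E
cat > fit.py <<'E'
from h import *
from scipy.optimize import least_squares
def un(p,sc,ox,oy): return [((u+.5)/sc-.5+ox,(v+.5)/sc-.5+oy) for u,v in p]
def fit(obs,x0,verbose=1):
    "obs: list of (cam, uv, local xyz(m)); pose x,y,yaw"
    def r(x):
        c,s=np.cos(x[2]),np.sin(x[2]); o=[]
        for cam,uv,L in obs:
            p=proj(cam,[x[0]+c*L[0]-s*L[1],x[1]+s*L[0]+c*L[1],L[2]]); o+=[p[0]-uv[0],p[1]-uv[1]]
        return np.array(o)
    q=least_squares(r,x0,loss="soft_l1")
    if verbose: print(np.round(q.x,4),"deg",round(np.degrees(q.x[2]),2),"\n",np.round(r(q.x).reshape(-1,2),2).tolist())
    return q.x
def loc(pose,L):
    c,s=np.cos(pose[2]),np.sin(pose[2]); return np.array([pose[0]+c*L[0]-s*L[1],pose[1]+s*L[0]+c*L[1],L[2] if len(L)>2 else 0])
E
cat > p1.py <<'E'
from fit import *
d=load("a"); T=d["top"];S=d["side"]
m=.001
tl=un([(140,70),(709,157),(655,530),(78,440)],8,190,150)
sl=un([(235,30),(626,88),(493,560),(43,483)],7,195,175)
# top: TL=+x,+y ; TR=+x,-y ; BR=-x,-y; BL=-x,+y
L=np.array([[85,130,50],[85,-130,50],[-85,-130,50],[-85,130,50]])*m
# side: first = far left: +x,-y ; far right: -x,-y ; near right -x,+y ; near left +x,+y
LS=np.array([[85,-130,50],[-85,-130,50],[-85,130,50],[85,130,50]])*m
print("slab top");a=fit([(T,u,l) for u,l in zip(tl,L)],[.5,0,-.1])
print("slab side");b=fit([(S,u,l) for u,l in zip(sl,LS)],[.5,0,-.1])
print("both");slab=fit([(T,u,l) for u,l in zip(tl,L)]+[(S,u,l) for u,l in zip(sl,LS)],[.5,0,-.1])
mk=pix_z(T,*un([(268,470)],8,190,150)[0],.05); mk2=pix_z(S,*un([(545,383)],7,195,175)[0],.05)
for q,po in((mk,a),(mk2,b),(mk,slab),(mk2,slab)):
    c,s=np.cos(po[2]),np.sin(po[2]); dd=q[:2]-po[:2]; print("mark",q,"slab-local",c*dd[0]+s*dd[1],-s*dd[0]+c*dd[1])
print("tool");
for c,b,n in((T,un([(251,408)],8,190,150)[0],un([(394,42)],8,190,150)[0]),(S,un([(470,388)],7,195,175)[0],un([(62,250)],7,195,175)[0])):
    B=pix_z(c,*b,.056);N=pix_z(c,*n,.057);print(B,N,np.linalg.norm((B-N)[:2]),(B+N)/2)
print("square")
sq=un([(275,38),(335,73),(300,485),(262,560),(48,433),(93,362)],7,320,180)
LQ=np.array([[140,17.5,13],[140,-17.5,13],[-60,-102.5,22],[-105,-102.5,22],[-105,17.5,22],[-60,17.5,22]])*m
sqp=fit([(T,u,l) for u,l in zip(sq,LQ)],[.5,-.3,-.5])
print("tray")
tr=un([(42,90),(285,28),(382,448),(130,512)],6,100,180)
LT=np.array([[130,75,30],[130,-75,30],[-130,-75,30],[-130,75,30]])*m
tp=fit([(T,u,l) for u,l in zip(tr,LT)],[.5,.3,.1])
E
python3 p1.py
```

```text
slab top
[ 0.5895  0.0111 -0.1456] deg -8.34 
 [[0.03, 0.09], [0.21, -0.05], [0.03, -0.08], [-0.28, 0.03]]
slab side
[ 0.5901  0.0115 -0.1489] deg -8.53 
 [[-0.24, -0.21], [0.09, 0.03], [-0.16, 0.22], [0.29, -0.07]]
both
[ 0.5899  0.0113 -0.1476] deg -8.46 
 [[0.03, -0.09], [0.18, -0.08], [-0.09, -0.13], [-0.38, -0.16], [-0.22, -0.25], [0.13, -0.05], [0.01, 0.13], [0.44, -0.09]]
mark [0.5116263  0.06642129 0.05      ] slab-local -0.08508201828974088 0.04346008055959224
mark [0.51116512 0.06380639 0.05      ] slab-local -0.08585330523398918 0.03996170423956791
mark [0.5116263  0.06642129 0.05      ] slab-local -0.08554185984417716 0.042988777406021694
mark [0.51116512 0.06380639 0.05      ] slab-local -0.08561338593543695 0.04033448545959957
tool
[0.53849073 0.07398355 0.056     ] [0.70477482 0.01274053 0.057     ] 0.17720357611813636 [0.62163277 0.04336204 0.0565    ]
[0.53911611 0.07395132 0.056     ] [0.70485748 0.01358897 0.057     ] 0.1763910899955915 [0.6219868  0.04377015 0.0565    ]
square
[ 0.4774 -0.3719 -0.5307] deg -30.41 
 [[0.27, -0.4], [0.11, -0.56], [-0.07, -0.11], [-0.75, 0.16], [0.3, 0.84], [0.04, 0.14]]
tray
[0.4548 0.3843 0.2624] deg 15.04 
 [[0.06, -0.05], [-0.01, -0.02], [-0.33, -0.03], [0.27, 0.1]]
```

View pics/a_sq_s.png

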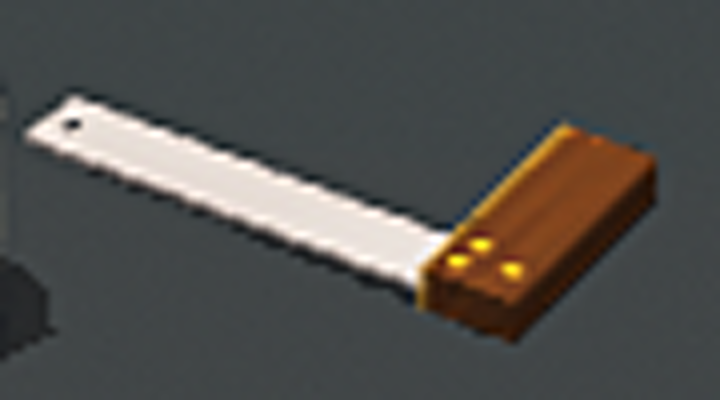

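View pics/a_tray_s.png

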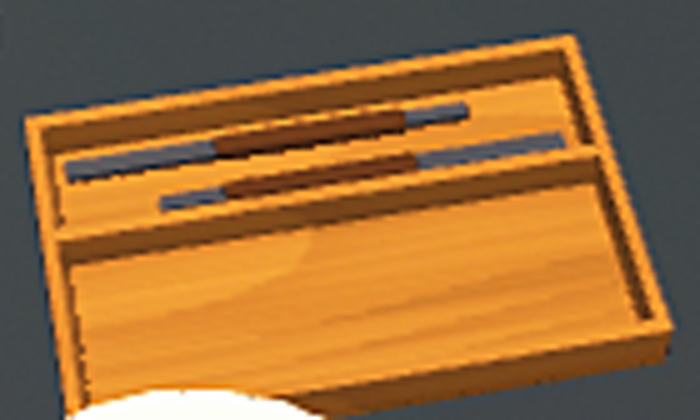

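```bash
cat >> h.py <<'E'
from scipy.spatial.transform import Rotation as Ro
def down(a):
    "jaw axis at yaw a (rad), fingers down"
    c,s=np.cos(a),np.sin(a)
    q=Ro.from_matrix(np.array([[c,0,-s],[s,0,c],[0,-1,0]])).as_quat()
    return [q[3],q[0],q[1],q[2]]
def best(p,a):
    "choose a or a+pi, whichever keeps joint 6 nearer the middle"
    o=[]
    for k in(a,a+np.pi):
        j=inverse_kinematics(p,down(k))
        if j is not None:o.append((abs(j[5]),k,np.round(j,2)))
    return sorted(o,key=lambda t:t[0])
E
cat > p2.py <<'E'
from fit import *
d=load("a"); T=d["top"];S=d["side"];m=.001
sq=un([(275,38),(335,73),(300,485),(262,560),(48,433),(93,362)],7,320,180)
LQ=np.array([[140,17.5,13],[140,-17.5,13],[-60,-102.5,22],[-105,-102.5,22],[-105,17.5,22],[-60,17.5,22]])*m
ss=un([(25,133),(75,95),(562,125),(655,158),(515,305),(428,268)],8,250,115)
print("side");fit([(S,u,l) for u,l in zip(ss,LQ)],[.5,-.3,-.5])
print("both");sqp=fit([(S,u,l) for u,l in zip(ss,LQ)]+[(T,u,l) for u,l in zip(sq,LQ)],[.5,-.3,-.5])
slab=[.5899,.0113,-.1476];tray=[.4548,.3843,.2624]
for n,c,u,v,z in(("jar",T,376/1.5,370/1.5,.055),("jarS",S,482/1.5,309/1.5,.055),("bottle base",T,240/1.5,262/1.5,0),("pot base",T,487/1.5,272/1.5,0.0)):
    q=pix_z(c,u,v,z); c_,s_=np.cos(slab[2]),np.sin(slab[2]); e=q[:2]-slab[:2]; print(n,q,"slab-local",c_*e[0]+s_*e[1],-s_*e[0]+c_*e[1])
at=np.arctan2(-.0604,.166)+np.pi/2
print("pick tool",best([.6218,.0436,.0705],at)); print(best([.6218,.0436,.25],at))
b=loc(tray,[0,.0285,.005]);print("bay",b); print(best([b[0],b[1],.06],tray[2]+np.pi/2))
g=loc(sqp,[-.0825,-.031]);print("g",g,best([g[0],g[1],.03],sqp[2]),best([g[0],g[1],.28],sqp[2]))
f=loc(slab,[-.085-.0225,.042-.0175-.031]);print("f",f,best([f[0],f[1],.07],slab[2]),best([f[0],f[1],.28],slab[2]))
E
python3 p2.py
```

```text
side
[ 0.4778 -0.3715 -0.5057] deg -28.97 
 [[-0.51, -0.4], [-1.16, -0.64], [0.36, -0.07], [0.49, 0.1], [0.91, 0.35], [-0.31, 0.27]]
both
[ 0.4777 -0.372  -0.5231] deg -29.97 
 [[-0.15, -0.86], [-0.67, -1.03], [0.69, 0.17], [0.73, 0.47], [0.57, 0.52], [-0.53, 0.31], [-0.01, -0.58], [-0.13, -0.81], [0.14, -0.31], [-0.44, 0.01], [0.47, 0.91], [0.13, 0.16]]
jar [ 0.37731233 -0.03263462  0.055     ] slab-local -0.20381494889501967 -0.07472104456258838
jarS [ 0.38026671 -0.02923206  0.055     ] slab-local -0.20139308952642274 -0.07092099308537048
bottle base [0.64143247 0.30718473 0.        ] slab-local 0.007457966211961493 0.30024614802176974
pot base [ 0.62069282 -0.30417064  0.        ] slab-local 0.07685258546199786 -0.307511956091661
pick tool [(np.float64(1.2747045604255611), np.float64(1.2218318621957982), array([-0.05,  0.7 ,  1.45, -0.  ,  1.  , -1.27])), (np.float64(1.8668880931642322), np.float64(4.363424515785591), array([-0.05,  0.7 ,  1.45, -0.  ,  1.  ,  1.87]))]
[(np.float64(1.2747045604255611), np.float64(1.2218318621957982), array([-0.05,  0.53,  1.23, -0.  ,  1.38, -1.2
[... 406 characters left out ...]
(np.float64(0.36274074425426406), np.float64(-0.5231320894665226), array([-0.89,  0.63,  1.76, -0.  ,  0.76, -0.36])), (np.float64(2.778851909335529), np.float64(2.6184605641232706), array([-0.89,  0.63,  1.76, -0.  ,  0.76,  2.78]))] [(np.float64(0.36274074425426406), np.float64(-0.5231320894665226), array([-0.89,  0.33,  1.46, -0.  ,  1.35, -0.36])), (np.float64(2.778851909335529), np.float64(2.6184605641232706), array([-0.89,  0.33,  1.46,  0.  ,  1.35,  2.78]))]
f [0.48261294 0.02068013 0.        ] [(np.float64(0.03159744151455657), -0.1476, array([-0.12,  0.5 ,  1.86, -0.  ,  0.78,  0.03]))] [(np.float64(0.031597441514556124), -0.1476, array([-0.12,  0.24,  1.58, -0.  ,  1.32,  0.03]))]
```

Run:
```python
from h import *
a=1.2218; p=[.6218,.0436]
reach(p+[.25],down(a))
line_to(p+[.11],velocity=.2)
print(line_to(p+[.074],velocity=.08,contact_N=6))
close(40); s=sense();print(s["time_s"],s["ee_pos"],s["gripper_width"],s["ft_force"])
line_to(p+[.10],velocity=.1)
s=sense();print(s["time_s"],s["ee_pos"],s["gripper_width"],s["ft_force"])
d=snap("b"); crop(d["side"],195,305,150,245,7,"b_s.png")
```

```text
False
4.3833 [0.62199516 0.04359226 0.07431931] 0.012551282820588743 [-0.60218643  0.88829857  2.15769528]
4.7917 [0.62190092 0.04357773 0.10020302] 0.012568319861514072 [-0.05605507 -0.25507727 -0.70649486]
```

View pics/b_s.png

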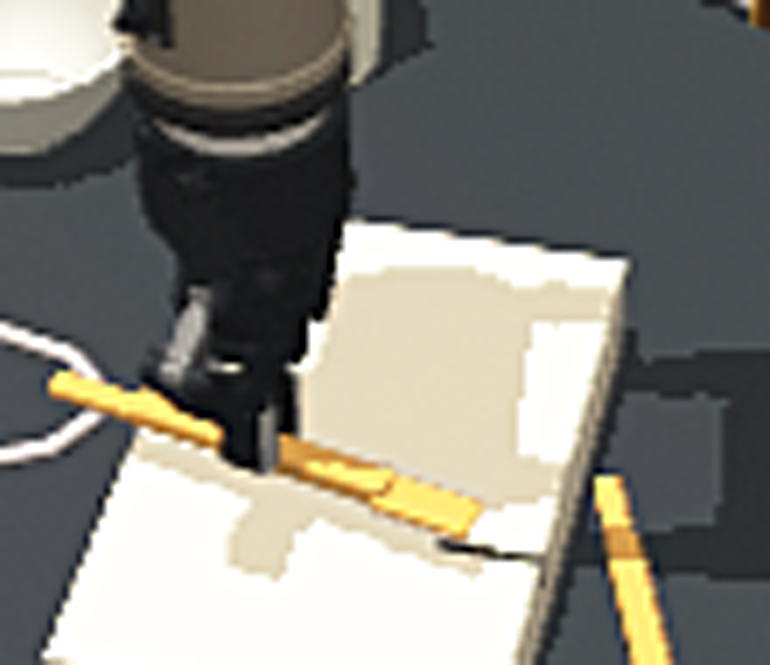

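Run:
```python
from h import *
p=[.6218,.0436]; b=[.4474,.4118]
line_to(p+[.26],velocity=.3)
reach(b+[.2],down(1.8332))
line_to(b+[.09],velocity=.2)
line_to(b+[.048],velocity=.08,contact_N=8)
s=sense();print(s["time_s"],s["ee_pos"],s["gripper_width"],s["ft_force"])
d=snap("c0")
gripper_open();s=sense();print(s["time_s"],s["ee_pos"],s["gripper_width"],s["ft_force"])
line_to(b+[.2],velocity=.3)
s=sense();print(s["time_s"],s["ee_pos"],s["gripper_width"],s["ft_force"])
g=[.3907,-.3576]
reach(g+[.25],down(-.5231))
d=snap("c"); crop(d["side"],222,362,300,384,5,"c_tray.png"); crop(d["top"],190,285,150,232,8,"c_slab_t.png");crop(d["side"],195,305,175,270,7,"c_slab_s.png")
crop(d["top"],100,170,180,270,6,"c_tray_t.png");print(sense()["time_s"])
```

```text
8.475 [0.44755218 0.41194132 0.04809947] 0.01232056321391972 [0.04630092 0.04036139 0.2198672 ]
9.275 [0.44739208 0.41179598 0.04798699] 0.08560562237216225 [-0.25098559  0.36018687 -0.10311029]
9.9333 [0.44713207 0.41162264 0.1999383 ] 0.08535081618702588 [ 0.24029461 -0.49861605 -1.01960909]
12.7583
```

View pics/c_tray.png

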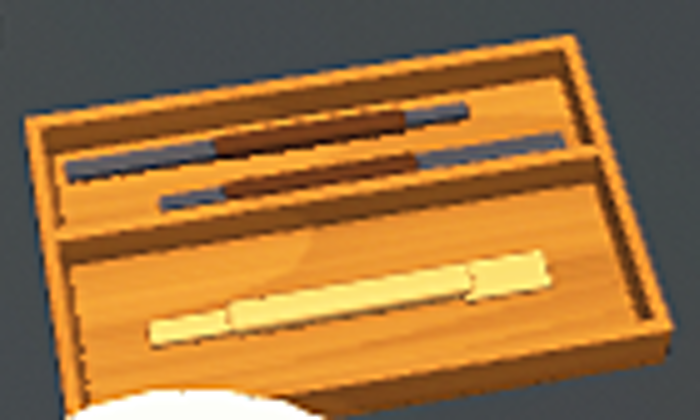

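View pics/c_slab_t.png

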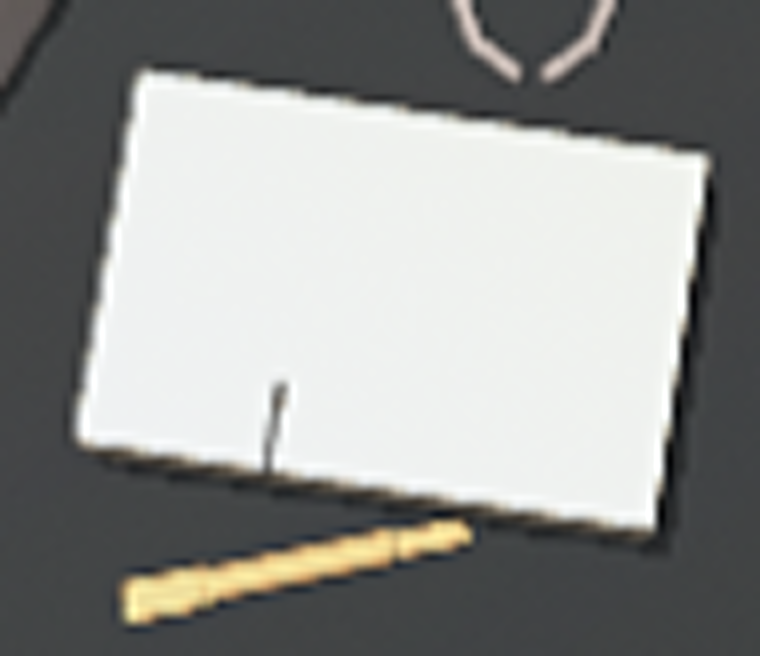

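View pics/c_slab_s.png

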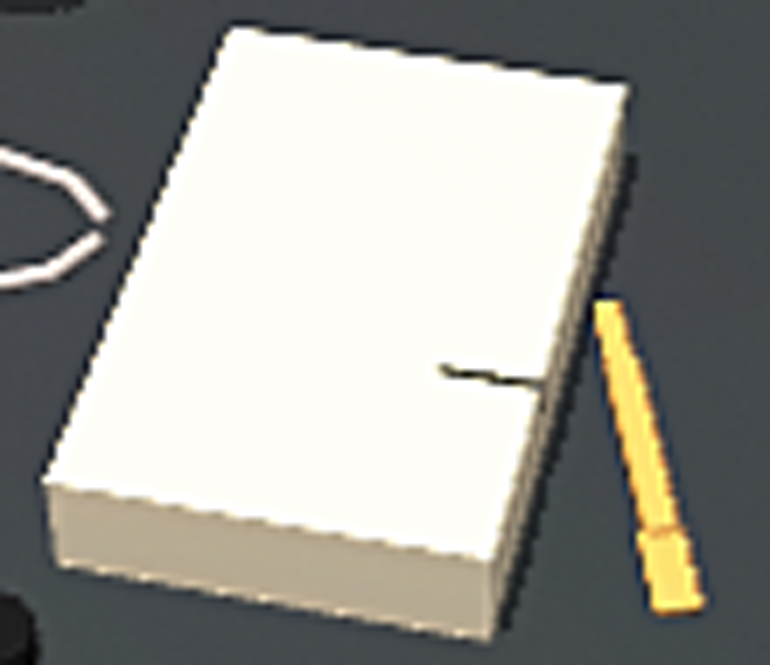

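View pics/c_tray_t.png

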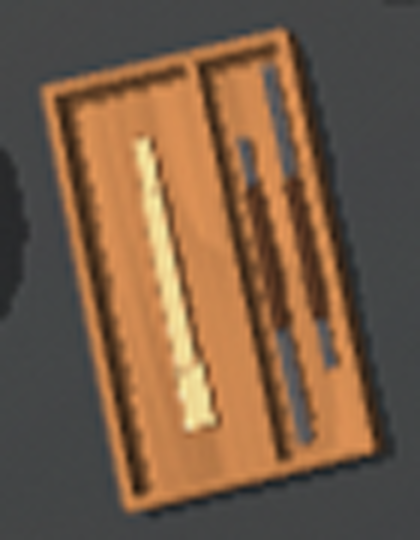

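```bash
cat > mark.py <<'E'
from fit import *
def rect(c,pose,xs,ys,z):
    X,Y=np.meshgrid(xs,ys,indexing="ij"); P=np.array([proj(c,loc(pose,[x,y,z])) for x,y in zip(X.ravel(),Y.ravel())],np.float32).reshape(*X.shape,2)
    g=cv2.cvtColor(c["frame"],cv2.COLOR_RGB2GRAY).astype(np.float32)
    return cv2.remap(g,P[...,0],P[...,1],cv2.INTER_LINEAR)
if __name__=="__main__":
    d=load("c"); xs=np.arange(-.080,-.046,.004); ys=np.arange(.02,.065,.0005)
    for n,slab in(("top",[.5895,.0111,-.1456]),("side",[.5901,.0115,-.1489]),("top",[.5899,.0113,-.1476]),("side",[.5899,.0113,-.1476])):
        I=rect(d[n],slab,xs,ys,.05); D=np.clip(np.median(I,1,keepdims=True)-I-8,0,None)
        cy=(D*ys).sum(1)/D.sum(1); print(n,np.round(cy*1e3,1), "mean",cy.mean()*1e3, "world edge",loc(slab,[-.085,cy.mean(),.05]))
E
python3 mark.py
```

```text
top [44.6 44.9 44.9 44.5 44.4 44.3 44.2 44.3 44.2] mean 44.49099104843317 world edge [0.51185441 0.06745255 0.05      ]
side [41.4 41.2 42.1 42.8 41.4 41.2 42.  42.9 42. ] mean 41.88863954670192 world edge [0.51225473 0.06553492 0.05      ]
top [44.2 44.5 44.4 44.1 44.  43.9 43.9 44.  43.8] mean 44.09263054270293 world edge [0.51230868 0.0674137  0.05      ]
side [41.7 41.5 42.4 43.2 41.8 41.4 42.3 43.1 42.3] mean 42.19379460107267 world edge [0.51202943 0.06553551 0.05      ]
```

Run:
```python
from fit import *
sq=[.4777,-.3720,-.5231]
g=loc(sq,[-.0825,-.036]); p=[g[0],g[1]]
line_to(p+[.1],velocity=.25)
print(line_to(p+[.0288],velocity=.1,contact_N=8))
s=sense();print(s["time_s"],s["ee_pos"],s["gripper_width"],s["ft_force"])
close(80)
s=sense();print(s["time_s"],s["ee_pos"],s["gripper_width"],s["ft_force"])
line_to(p+[.06],velocity=.06)
s=sense();print(s["time_s"],s["ee_pos"],s["gripper_width"],s["ft_force"],s["ft_torque"])
line_to(p+[.27],velocity=.25)
d=snap("d"); crop(d["side"],0,512,0,384,1.5,"d_s.png");crop(d["side"],215,370,40,150,5,"d_s2.png")
```

```text
False
14.3667 [ 0.38858925 -0.36239225  0.02944571] 0.08556715186169755 [-0.1634619  -0.59772277 -0.09296851]
14.8417 [ 0.38864744 -0.36248811  0.03000952] 0.04249586001805048 [-0.7391675   0.66836533  7.00633259]
15.5083 [ 0.38813933 -0.36184334  0.05999809] 0.042744547821931406 [-0.0934326   0.03202924 -3.9594615 ] [0.06080259 0.2591533  0.0481142 ]
```

View pics/d_s.png

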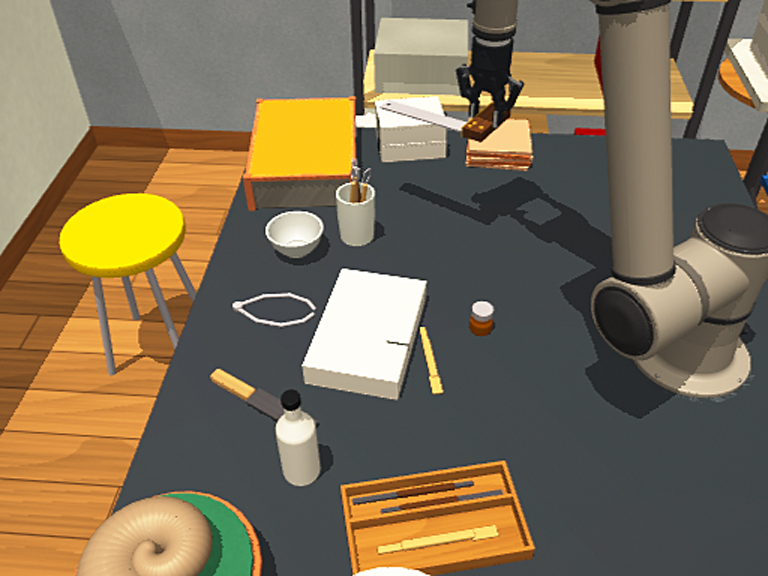

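View pics/d_s2.png

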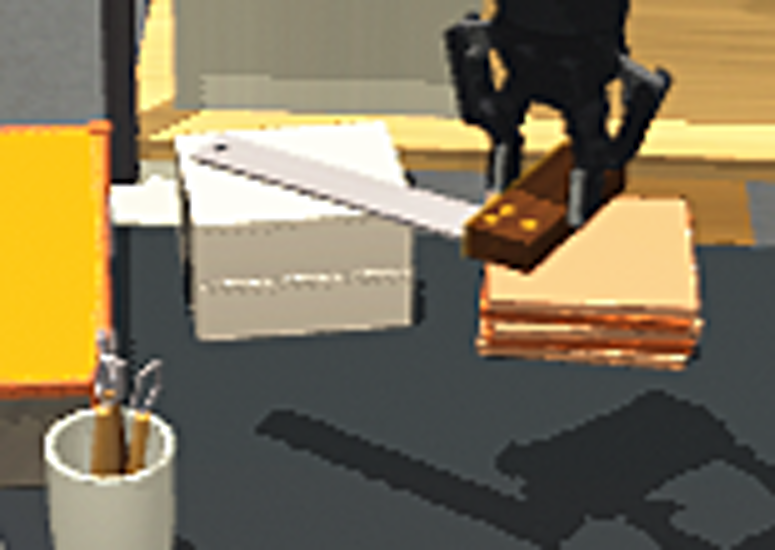

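Run:
```python
from h import *
d=load("d"); print(proj(d["top"],[.388,-.362,.25]),proj(d["top"],[.56,-.46,.25]))
crop(d["top"],310,410,150,260,5,"d_t2.png");crop(d["side"],245,345,55,100,8,"d_s3.png")
```

```text
(np.float64(360.04313559457705), np.float64(242.75396069209407)) (np.float64(390.4664319021452), np.float64(186.44892240905614))
```

View pics/d_t2.png

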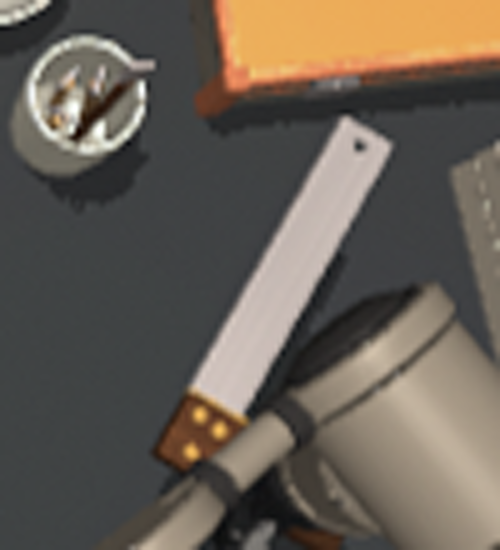

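View pics/d_s3.png

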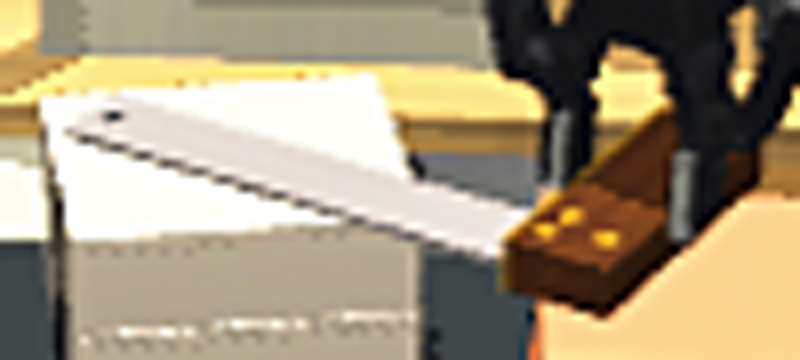

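```bash
cat > f6.py <<'E'
from fit import *
def fit6(obs,x0):
    "x,y,z,yaw,pitch(about y),roll"
    def r(x):
        R=Ro.from_euler("ZYX",x[3:]).as_matrix(); o=[]
        for cam,uv,L in obs:
            p=proj(cam,R@np.array(L)+x[:3]); o+=[p[0]-uv[0],p[1]-uv[1]]
        return np.array(o)
    q=least_squares(r,x0,loss="soft_l1"); print(np.round(q.x[:3],4),np.round(np.degrees(q.x[3:]),2)); print(np.round(r(q.x).reshape(-1,2),1).tolist()); return q.x
E
python3 - <<'E'
from f6 import *
d=load("d");T,S=d["top"],d["side"];m=.001
o=[(T,u,np.array(l)*m) for u,l in zip(un([(343,115),(394,143),(188,390),(155,453)],5,310,150),[(140,17.5,13),(140,-17.5,13),(-60,17.5,22),(-105,17.5,22)])]
o+=[(S,u,np.array(l)*m) for u,l in zip(un([(68,130),(115,95),(505,240),(612,268),(602,315),(505,290)],8,245,55),[(140,17.5,13),(140,-17.5,13),(-60,17.5,22),(-105,17.5,22),(-105,17.5,0),(-60,17.5,0)])]
x=fit6(o,[.477,-.37,.24,-.52,0,0])
s=sense();print(s["ee_pos"],s["time_s"])
R=Ro.from_euler("ZYX",x[3:]).as_matrix(); print("tcp in square frame",R.T@(s["ee_pos"]-x[:3]))
E
```

```text
[ 0.4747 -0.369   0.2372] [-31.05   3.39  -0.62]
[[-0.1, 0.1], [-0.3, 0.3], [0.6, -0.5], [-0.1, -0.2], [-0.4, 0.0], [0.2, -0.3], [-0.1, -0.4], [-0.1, -0.0], [0.9, 0.8], [-0.2, -0.0]]
[ 0.38772014 -0.3613806   0.26814061] 16.6
tcp in square frame [-0.08016529 -0.03862632  0.02584378]
```

```bash
cat >> h.py <<'E'
def downt(a,tilt):
    q=down(a); R=Ro.from_quat([q[1],q[2],q[3],q[0]]); q=(Ro.from_rotvec(-tilt*np.array([-np.sin(a),np.cos(a),0]))*R).as_quat()
    return [q[3],q[0],q[1],q[2]]
E
python3 - <<'E'
from fit import *
slab=[.5899,.0113,-.1476]; a=slab[2]
p=loc(slab,[-.1175,-.012]); p=[p[0],p[1]]; print(p)
c=sense()["ee_pos"]; q=downt(a,np.radians(3.2)); print(inverse_kinematics(p+[.3],q),inverse_kinematics(p+[.07],q))
line_to([c[0],c[1],.30],velocity=.25)
reach(p+[.3],q)
line_to(p+[.13],velocity=.25)
pause(.2)
s=sense();print(s["time_s"],s["ee_pos"],s["gripper_width"],s["ft_force"],s["ft_torque"])
d=snap("e");crop(d["side"],190,310,150,250,6,"e_s.png");crop(d["top"],190,290,140,240,6,"e_t.png")
E
```

```text
[np.float64(0.4719128155841887), np.float64(0.01671057424210618)]
[-1.26362591e-01  1.76616140e-01  1.61131041e+00 -1.23099284e-03
  1.29782833e+00  2.15361693e-02] [-1.26362591e-01  4.65626883e-01  1.93367829e+00 -1.87034405e-03
  6.86450365e-01  2.26510178e-02]
19.3417 [0.47275463 0.0165341  0.13131202] 0.042691107720495176 [ 0.08945453  0.13093359 -4.05605757] [-0.02888948  0.37230474  0.0221068 ]
```

View pics/e_s.png

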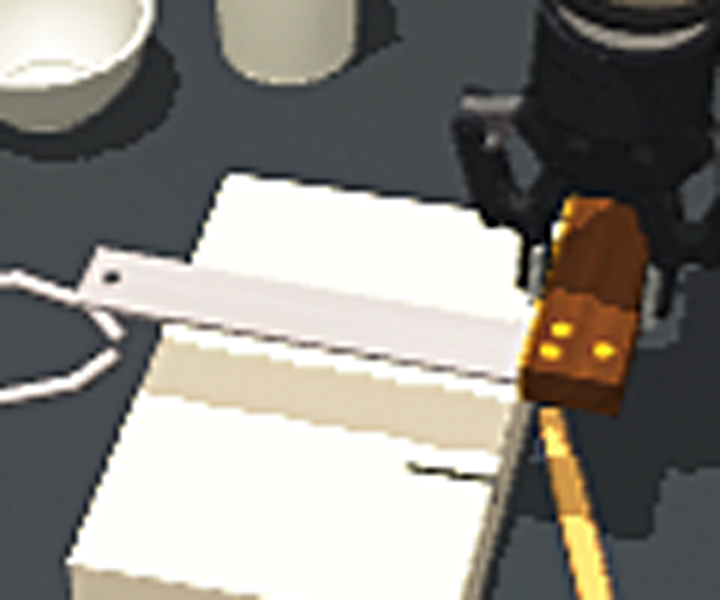

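View pics/e_t.png

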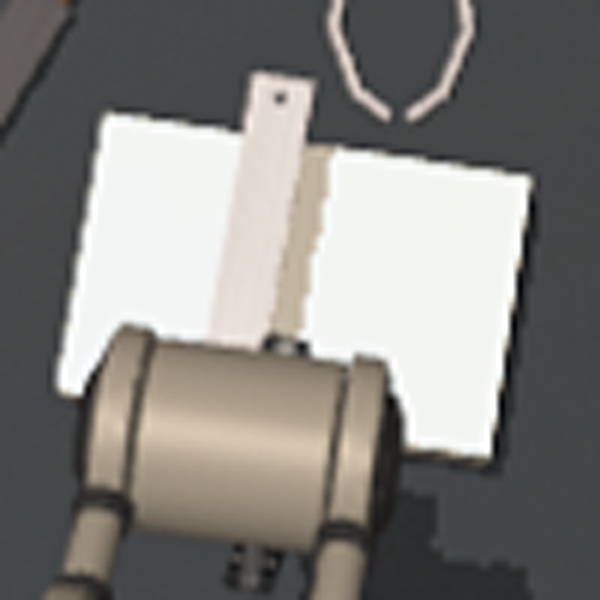

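Run:
```python
from f6 import *
d=load("e");T,S=d["top"],d["side"];m=.001
crop(S,265,300,190,222,20,"e_s2.png")
o=[(T,u,np.array(l)*m) for u,l in zip(un([(252,70),(316,78)],6,190,140),[(140,17.5,13),(140,-17.5,13)])]
o+=[(S,u,np.array(l)*m) for u,l in zip(un([(78,298),(98,246),(532,368),(622,385),(615,412),(525,397)],6,190,150),[(140,17.5,13),(140,-17.5,13),(-60,17.5,22),(-105,17.5,22),(-105,17.5,0),(-60,17.5,0)])]
x=fit6(o,[.55,.05,.1,-.14,0,0])
s=sense()
R=Ro.from_euler("ZYX",x[3:]).as_matrix(); print("tcp in square frame",R.T@(s["ee_pos"]-x[:3]))
slab=[.5899,.0113,-.1476]
c=R@np.array([-.06,.0175,.009])+x[:3]; e=c[:2]-slab[:2]; cc,ss=np.cos(slab[2]),np.sin(slab[2]); print("corner slab-local",cc*e[0]+ss*e[1],-ss*e[0]+cc*e[1],c[2])
```

```text
[0.5616 0.0187 0.0849] [-1.12 -8.92 -2.99]
[[0.3, 0.9], [-0.2, -0.2], [0.1, 0.3], [-0.9, -0.5], [-0.6, -0.3], [1.1, -0.2], [0.7, 0.6], [-0.8, 0.1]]
tcp in square frame [-0.08098764 -0.0068229   0.05899686]
corner slab-local -0.09136210661428071 0.013186973826352397 0.08358175999992763
```

View pics/e_s2.png

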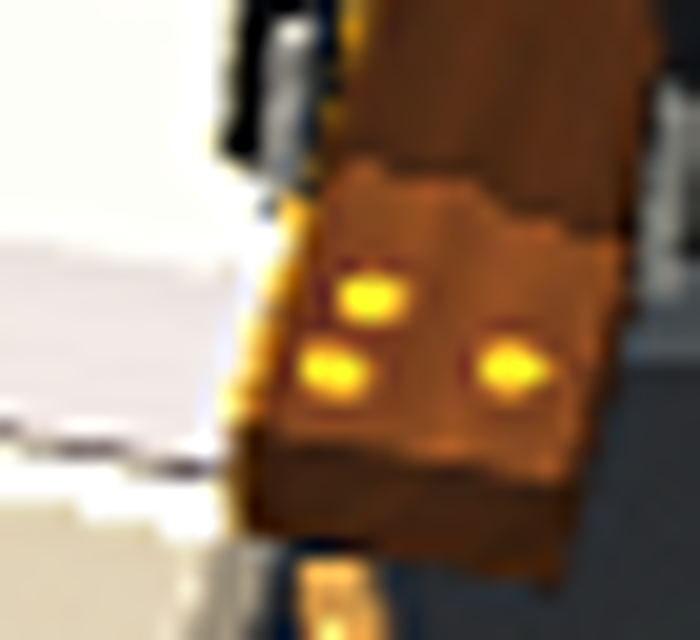

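```bash
cat > f3.py <<'E'
from fit import *
def fitc(obs,tcp,zoff=.030):
    "unknown: tcp y in square, yaw, pitch, roll"
    def pose(x):
        R=Ro.from_euler("ZYX",x[1:4]).as_matrix(); return R,np.array(tcp)-R@np.array([-.0825,x[0],zoff])
    def r(x):
        R,t=pose(x);o=[]
        for cam,uv,L in obs:
            p=proj(cam,R@np.array(L)+t); o+=[p[0]-uv[0],p[1]-uv[1]]
        return np.array(o)
    q=least_squares(lambda x:np.r_[r(x),x[3]/np.radians(1)],[-.037,-.1476,0,0],loss="soft_l1")
    print("ytcp",q.x[0],"ypr",np.round(np.degrees(q.x[1:]),2)); print(np.round(r(q.x).reshape(-1,2),1).tolist()); return pose(q.x)
E
python3 - <<'E'
from f3 import *
d=load("e");T,S=d["top"],d["side"];m=.001
ot=[(T,u,np.array(l)*m) for u,l in zip(un([(252,70),(316,78)],6,190,140),[(140,17.5,13),(140,-17.5,13)])]
os_=[(S,u,np.array(l)*m) for u,l in zip(un([(78,298),(98,246)],6,190,150)+un([(240,410),(565,485),(555,590),(240,535)],20,265,190),[(140,17.5,13),(140,-17.5,13),(-60,17.5,22),(-105,17.5,22),(-105,17.5,0),(-60,17.5,0)])]
s=sense(); slab=[.5899,.0113,-.1476]
for o in(ot+os_,os_):
    R,t=fitc(o,s["ee_pos"])
    for L in((-.06,.0175,.009),(.14,.0175,.009)):
        c=R@np.array(L)+t; e=c[:2]-slab[:2]; cc,ss=np.cos(slab[2]),np.sin(slab[2]); print("slab-local",cc*e[0]+ss*e[1],-ss*e[0]+cc*e[1],c[2])
E
```

```text
ytcp -0.034196386256323444 ypr [-8.68 -1.46 -0.02]
[[0.3, 0.3], [-0.3, 0.5], [-0.7, -0.0], [-0.0, -0.2], [-0.3, 0.2], [0.7, -0.4], [0.6, 0.3], [-0.7, -0.1]]
slab-local -0.09380328482860012 0.03962225620183677 0.11046743890456709
slab-local 0.10613061453136492 0.03884613606751751 0.11555010791370864
ytcp -0.03406110189219608 ypr [-9.3  -0.75 -0.06]
[[-0.5, 0.1], [0.3, -0.1], [-0.5, 0.2], [0.5, -0.5], [0.5, 0.2], [-0.8, -0.1]]
slab-local -0.09349520528602899 0.03922104646758086 0.11015505521137023
slab-local 0.10646555327788719 0.03626200776891166 0.11278927701732899
```

Run:
```python
from fit import *
slab=[.5899,.0113,-.1476]; a=slab[2]
p=loc(slab,[-.1165,-.009]); p=[p[0],p[1]]
q=downt(a,np.radians(2.2))
print(line_to(p+[.09],rot=q,velocity=.12),line_to(p+[.076],rot=q,velocity=.05,contact_N=3))
pause(.15)
s=sense();print(s["time_s"],s["ee_pos"],s["ft_force"],s["ft_torque"])
d=snap("f");crop(d["side"],190,310,150,250,6,"f_s.png");crop(d["side"],258,298,200,232,20,"f_s2.png");crop(d["side"],198,223,188,213,20,"f_s3.png")
```

```text
False False
20.5083 [0.47349604 0.01951025 0.07618975] [ 0.27430611  0.28430808 -4.0969525 ] [-0.01474906  0.3191015  -0.04026833]
```

View pics/f_s.png

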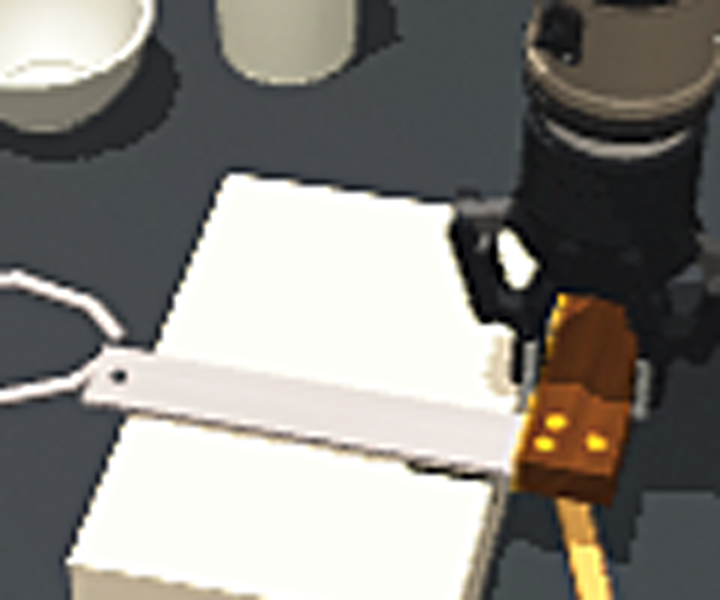

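View pics/f_s2.png

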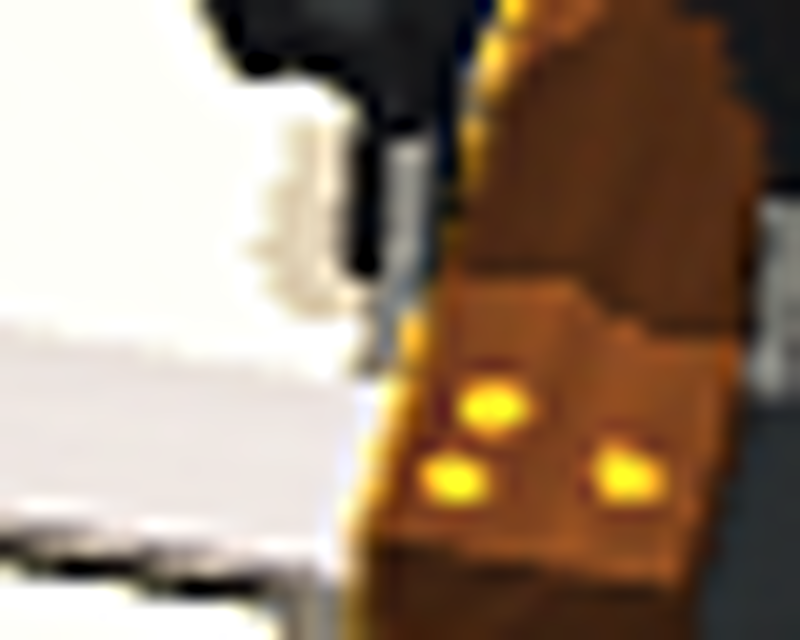

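View pics/f_s3.png

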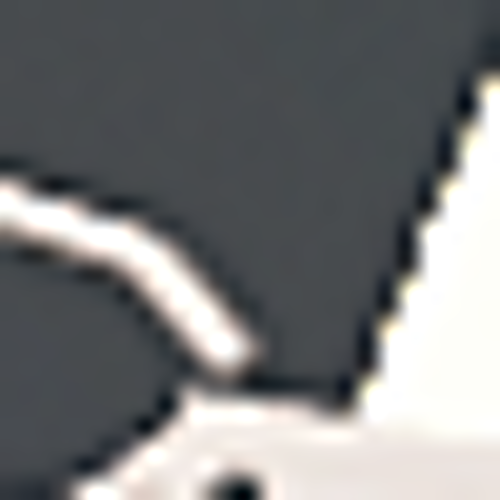

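Run:
```python
from fit import *
slab=[.5899,.0113,-.1476]; a=slab[2]; cc,ss=np.cos(a),np.sin(a)
def P(x,y,z):
    p=loc(slab,[x,y]); return [p[0],p[1],z]
def st(k):
    s=sense(); e=s["ee_pos"][:2]-np.array(slab[:2]); print(k,round(s["time_s"],2),"loc",np.round([cc*e[0]+ss*e[1],-ss*e[0]+cc*e[1],s["ee_pos"][2]],4),np.round(s["ft_force"],2),np.round(s["ft_torque"],3))
st(0)
print(line_to(P(-.1165,-.009,.0728),velocity=.02,contact_N=2.5)); st(1)
z=sense()["ee_pos"][2]
print(line_to(P(-.102,-.009,z),velocity=.02,contact_N=5)); st(2)
pause(.1); st(3)
d=snap("g");crop(d["side"],190,310,150,250,6,"g_s.png");crop(d["side"],258,298,200,232,20,"g_s2.png")
```

```text
0 20.61 loc [-0.1163 -0.009   0.0762] [ 0.07  0.22 -3.05] [-0.094  0.355 -0.012]
False
1 20.92 loc [-0.1166 -0.009   0.0726] [ 0.08 -0.67 -3.09] [ 0.037  0.364 -0.005]
True
2 21.46 loc [-0.107  -0.0091  0.072 ] [ 0.52  0.34 -1.12] [ 0.117 -0.364  0.066]
3 21.56 loc [-0.1072 -0.0091  0.0719] [ 1.61  1.34 -1.03] [ 0.012 -0.515  0.04 ]
```

View pics/g_s.png

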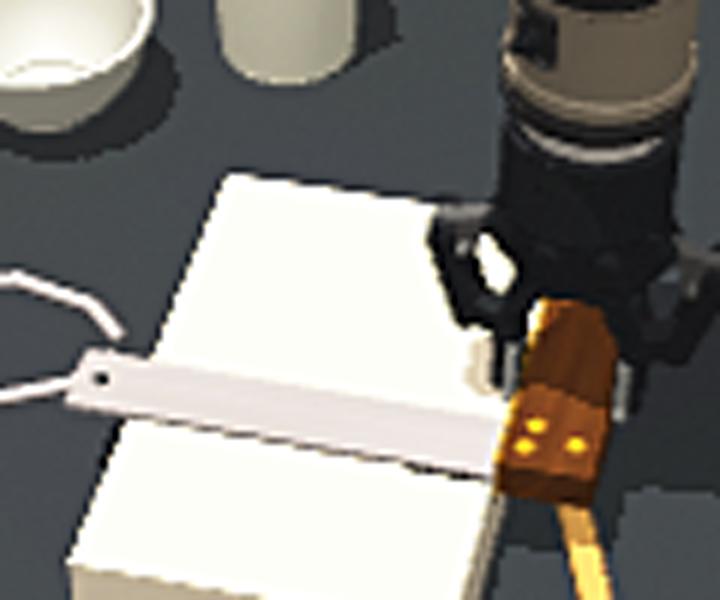

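View pics/g_s2.png

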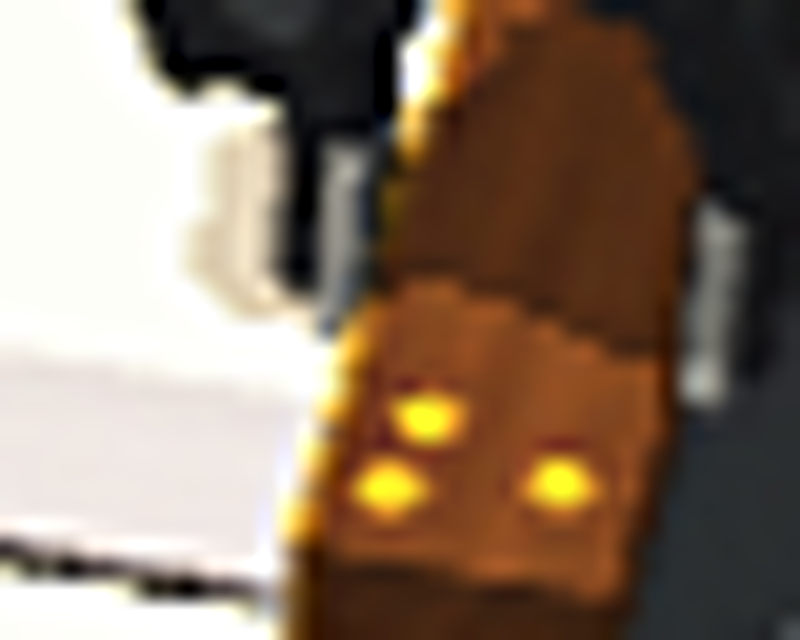

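```bash
cat > w.py <<'E'
from fit import *
slab=[.5899,.0113,-.1476]; a=slab[2]; cc,ss=np.cos(a),np.sin(a)
def P(x,y,z):
    p=loc(slab,[x,y]); return [p[0],p[1],z]
def sl(q):
    e=np.array(q)[:2]-np.array(slab[:2]); return np.array([cc*e[0]+ss*e[1],-ss*e[0]+cc*e[1]])
def st(k):
    s=sense(); print(k,round(s["time_s"],2),"loc",np.round(np.r_[sl(s["ee_pos"]),s["ee_pos"][2]],4),np.round(s["ft_force"],2),np.round(s["ft_torque"],3))
E
python3 - <<'E'
from w import *
print(line_to(P(-.1073,-.009,.067),velocity=.015,contact_N=4)); st(1)
d=snap("i");crop(d["side"],256,296,204,240,16,"i_s2.png");crop(d["side"],196,226,196,228,16,"i_s3.png");crop(d["side"],190,310,150,250,6,"i_s.png");crop(d["top"],190,290,140,240,6,"i_t.png")
E
```

```text
True
1 21.88 loc [-0.1074 -0.0091  0.0705] [-4.06 -0.16  3.91] [-0.101 -0.63   0.027]
```

View pics/i_s2.png

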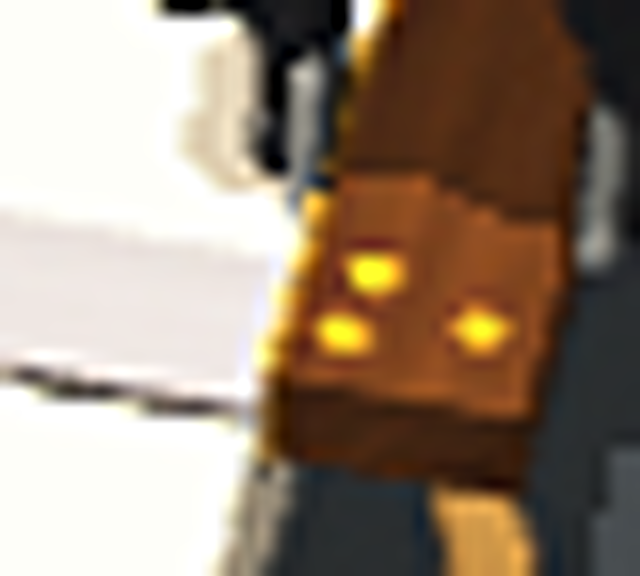

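View pics/i_s3.png

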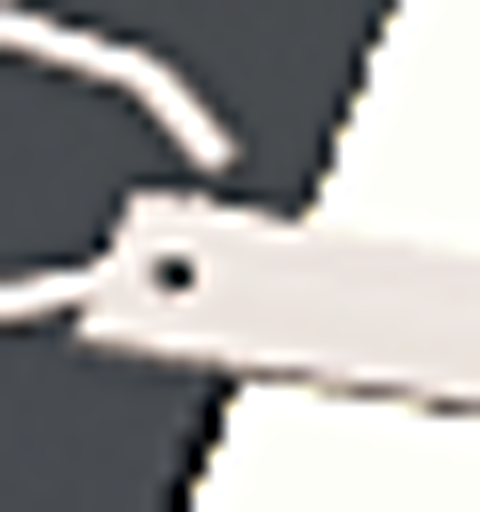

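View pics/i_t.png

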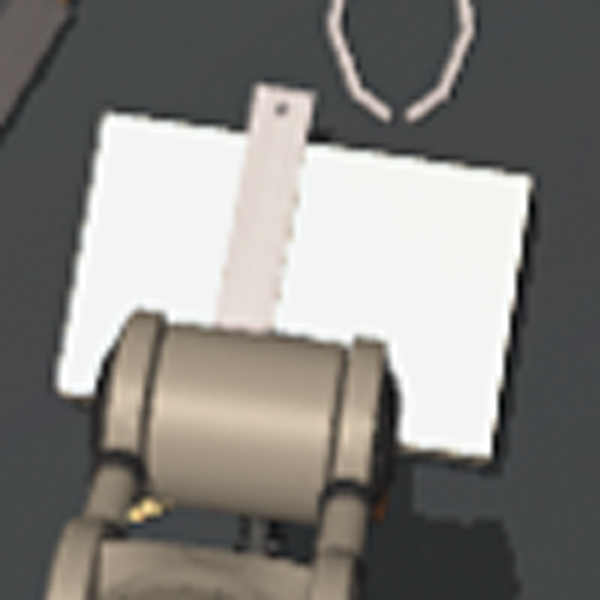

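Run:
```python
from w import *
gripper_open(); st(1)
line_to(P(-.1073,-.009,.13),velocity=.15)
line_to(P(-.16,-.20,.22),velocity=.3); st(2)
d=snap("j");crop(d["side"],190,310,150,250,6,"j_s.png");crop(d["top"],190,290,140,240,6,"j_t.png");crop(d["side"],256,296,204,240,16,"j_s2.png")
```

```text
1 22.48 loc [-0.1073 -0.0091  0.0703] [-0.56 -0.45  0.07] [ 0.034  0.014 -0.002]
2 23.91 loc [-0.1604 -0.1992  0.2189] [ 0.08 -0.06  0.12] [-0.019  0.021  0.032]
```

View pics/j_s.png

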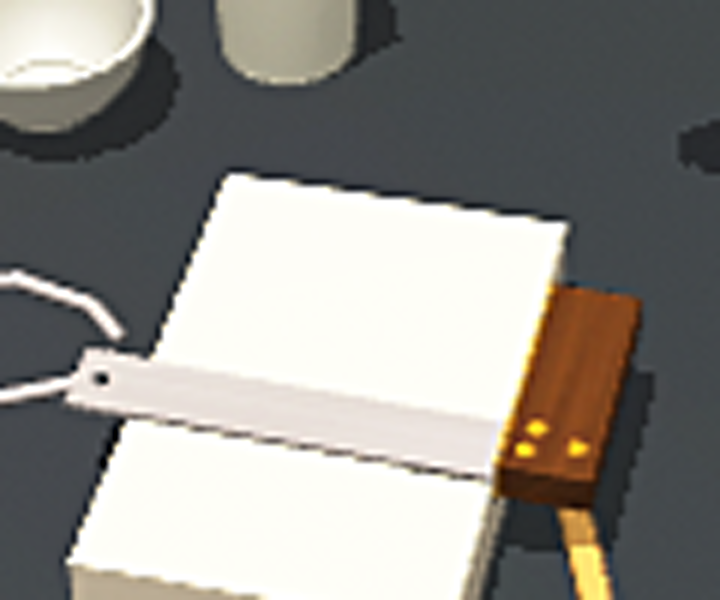

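View pics/j_t.png

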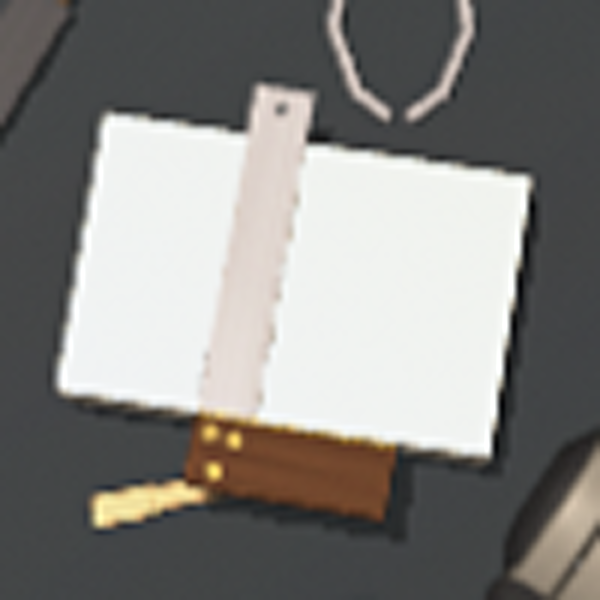

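View pics/j_s2.png

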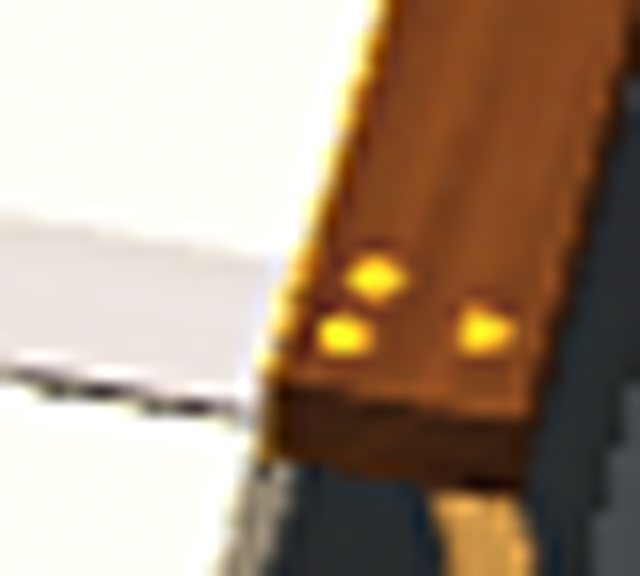

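Run:
```python
from h import *
d=load("j"); 
crop(d["top"],216,262,204,232,16,"j_t2.png");crop(d["top"],224,249,148,168,20,"j_t3.png");crop(d["side"],266,302,190,240,14,"j_s4.png");crop(d["side"],196,226,200,228,16,"j_s3.png")
```

```text
(no output)
```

View pics/j_t2.png

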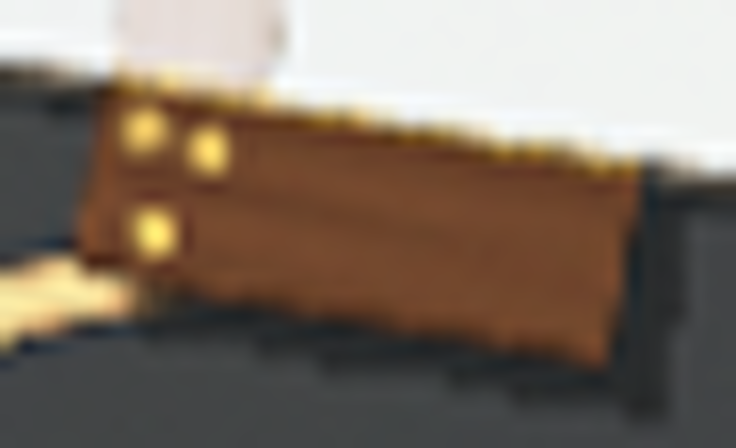

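View pics/j_t3.png

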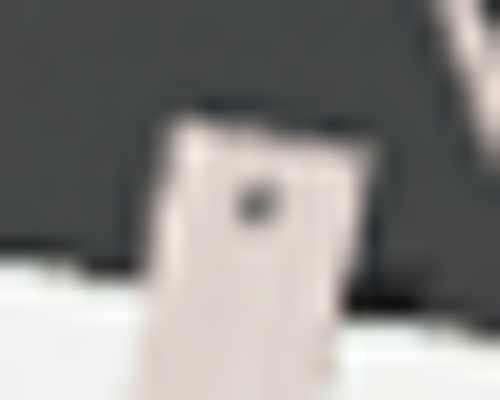

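View pics/j_s4.png

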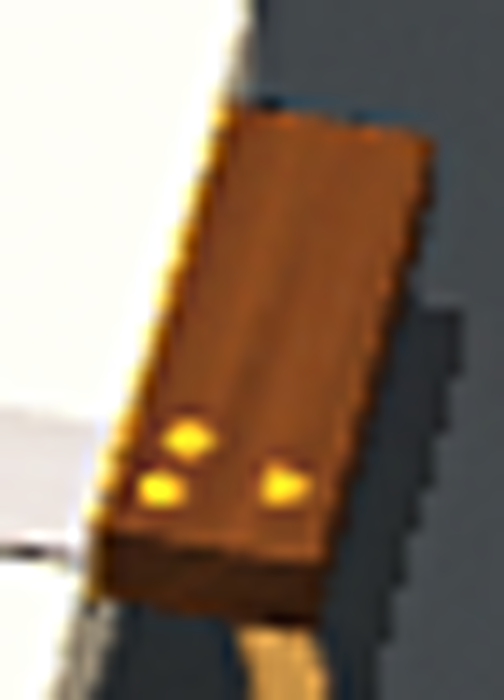

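View pics/j_s3.png

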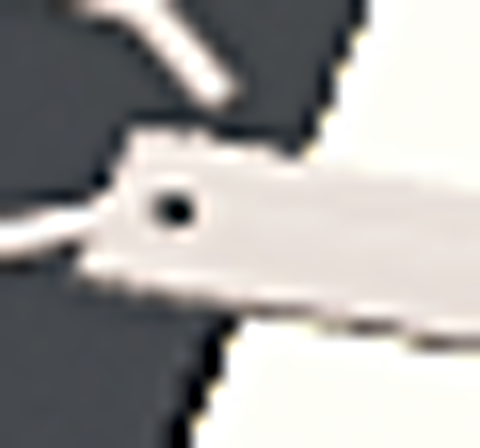

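```bash
cat > meas.py <<'E'
from w import *
def meas(T,S,tt,st_,ttip,stip):
    m=.001
    L4=[(-60,17.5,63),(-60,-102.5,63),(-105,-102.5,63),(-105,17.5,63)]; LT=[(140,17.5,54),(140,-17.5,54)]
    ot=[(T,u,np.array(l)*m) for u,l in zip(tt+ttip,L4+LT)]; os_=[(S,u,np.array(l)*m) for u,l in zip(st_+stip,L4+LT)]
    for n,o in(("top",ot),("side",os_),("both",ot+os_)):
        x=fit(o,[.56,.02,-.15]); print(n,"corner",sl(loc(x,[-.06,.0175]))*1e3,"tail",sl(loc(x,[-.06,-.1025]))*1e3,"tip",sl(loc(x,[.14,.0175]))*1e3)
if __name__=="__main__":
    d=load("j");T,S=d["top"],d["side"]
    meas(T,S,un([(108,85),(640,165),(605,365),(80,260)],16,216,204),un([(95,525),(225,105),(432,138),(322,560)],14,266,190),un([(168,118),(380,143)],20,224,148),un([(75,262),(135,130)],16,196,200))
E
python3 meas.py
python3 - <<'E'
from mark import *
c,j=load("c"),load("j"); slab=[.5899,.0113,-.1476]
xs=np.arange(-.083,-.040,.004); ys=np.arange(.036,.052,.001)
for n in("side","top"):
    print(n,"before/after mean over x -83..-47, cols y", (ys*1e3).astype(int))
    for d in(c,j): print(np.round(rect(d[n],slab,xs[:9],ys,.05).mean(0)).astype(int))
    print("after, x 0..60mm",np.round(rect(j[n],slab,np.arange(0,.06,.003),ys,.05).mean(0)).astype(int))
E
```

```text
[ 0.5686  0.0414 -0.1647] deg -9.44 
 [[-0.09, -1.14], [0.32, -0.31], [0.3, -0.16], [-0.68, 0.51], [0.56, 0.25], [-0.48, 0.62]]
top corner [-85.19493506  45.16752241] tail [-87.24619722 -74.81494433] tip [114.77584283  41.74875214]
[ 0.5693  0.0404 -0.1659] deg -9.5 
 [[-0.59, -0.07], [-0.4, -0.52], [0.53, -0.24], [-0.12, 0.43], [0.13, 0.48], [0.46, -0.07]]
side corner [-84.34218328  44.3119836 ] tail [-86.53485577 -75.66798217] tip [115.62442634  40.65752946]
[ 0.569   0.0409 -0.1656] deg -9.49 
 [[0.04, -1.27], [0.44, -0.41], [0.42, -0.26], [-0.56, 0.38], [0.74, 0.14], [-0.31, 0.51], [-0.5, 0.08], [-0.33, -0.39], [0.61, -0.11], [-0.03, 0.58], [0.19, 0.64], [0.52, 0.08]]
both corner [-84.67193878  44.78715013] tail [-86.82802053 -75.19347877] tip [115.29577606  41.19368054]
side before/after mean over x -83..-47, cols y [36 37 38 39 40 41 42 43 44 45 46 47 48 49 50 51]
[253 249 233 201 155 112  90  99 139 187 224 247 252 252 251 251]
[229 228 220 199 171 144 130 138 167 203 231 248 252 252 251 251]
after, x 0..60mm [224 209 185 163 152 163 192 222 243 253 255 255 255 254 254 253]
top before/after mean over x -83..-47, cols y [36 37 38 39 40 41 42 43 44 45 46 47 48 49 50 51]
[241 242 241 235 223 202 177 154 141 147 171 198 220 233 237 240]
[222 222 221 221 221 220 219 217 217 219 224 230 234 237 239 240]
after, x 0..60mm [213 213 213 213 214 215 219 224 229 234 238 240 241 242 242 242]
```

Run:
```python
from w import *
q=down(a)
close(20); reach(P(-.108,.075,.13),q); line_to(P(-.108,.072,.066),velocity=.15); pause(.2); st(1)
print(line_to(P(-.108,.050,.066),velocity=.01,contact_N=1.5)); st(2)
d=snap("k");crop(d["side"],190,310,150,250,6,"k_s.png")
```

```text
1 26.68 loc [-0.1073  0.072   0.0671] [-0.87 -0.1  -0.69] [-0.022  0.012  0.056]
True
2 28.31 loc [-0.1086  0.0536  0.0656] [-0.22  0.06  0.3 ] [ 0.003  0.042 -0.   ]
```

View pics/k_s.png

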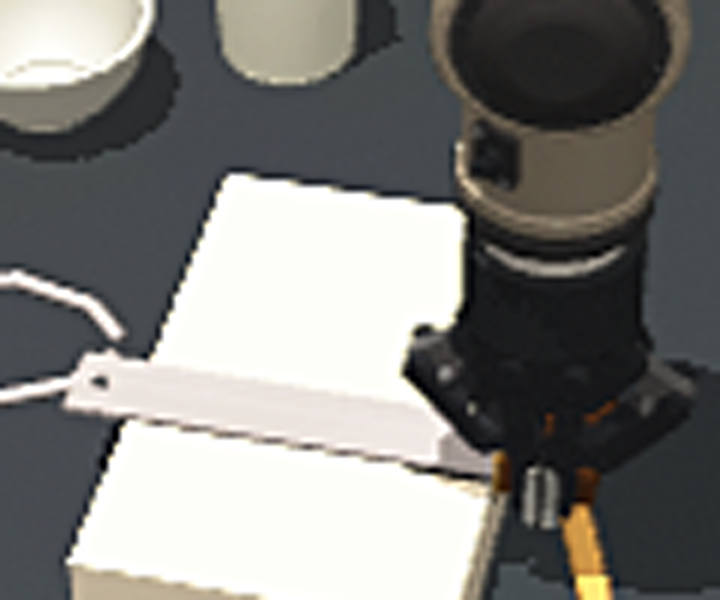

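Run:
```python
from w import *
line_to(P(-.108,.065,.066),velocity=.08); line_to(P(-.108,.065,.12),velocity=.2)
line_to(P(-.165,-.06,.16),velocity=.3); st(1)
d=snap("l");crop(d["side"],190,310,150,250,6,"l_s.png");crop(d["side"],266,302,190,240,14,"l_s4.png");crop(d["side"],196,226,200,228,16,"l_s3.png");crop(d["top"],216,262,204,232,16,"l_t2.png");crop(d["top"],224,249,148,168,20,"l_t3.png")
```

```text
1 29.74 loc [-0.1653 -0.0602  0.1595] [ 0.25  0.2  -0.27] [-0.081  0.031  0.023]
```

View pics/l_s.png

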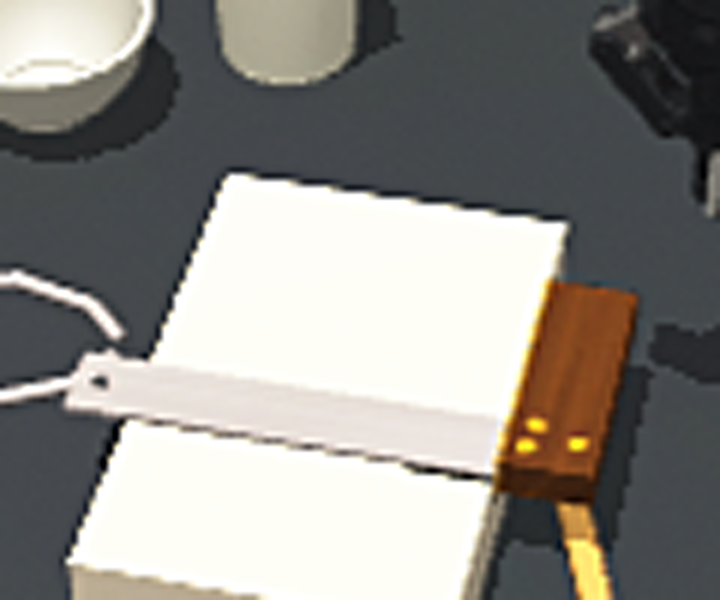

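View pics/l_s4.png

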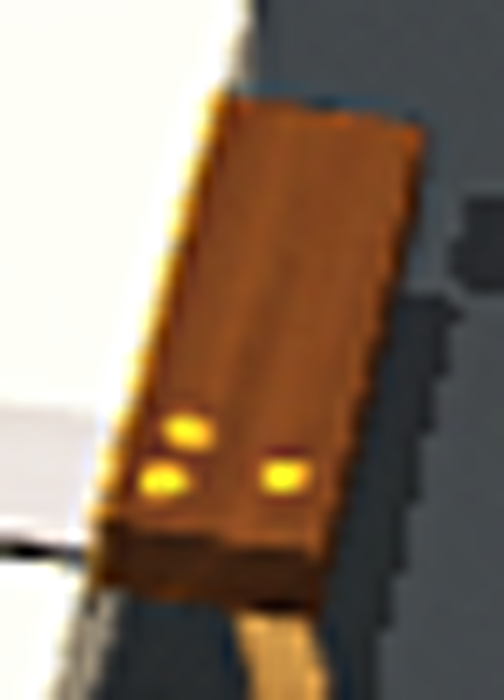

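View pics/l_s3.png

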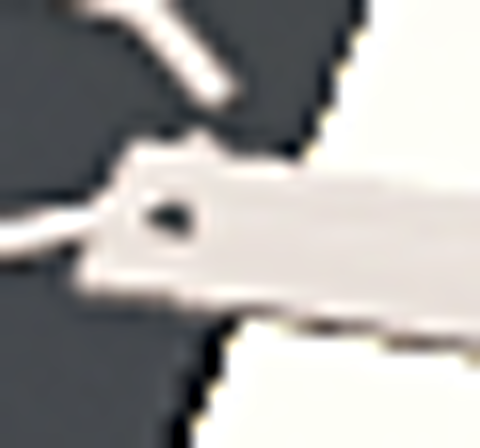

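Run:
```python
from w import *
line_to(P(-.158,-.045,.12),velocity=.2); line_to(P(-.158,-.045,.070),velocity=.15); pause(.15); st(1)
print(line_to(P(-.138,-.045,.070),velocity=.012,contact_N=4)); st(2)
pause(.15); st(3)
line_to(P(-.157,-.045,.070),velocity=.1); line_to(P(-.160,-.06,.16),velocity=.2);line_to(P(-.165,-.20,.2),velocity=.3); st(4)
d=snap("m");crop(d["side"],190,310,150,250,6,"m_s.png");crop(d["side"],266,302,190,240,14,"m_s4.png");crop(d["side"],196,226,200,228,16,"m_s3.png");crop(d["top"],216,262,204,232,16,"m_t2.png");crop(d["top"],224,249,148,168,20,"m_t3.png")
```

```text
1 30.84 loc [-0.1571 -0.0451  0.0712] [-0.22 -0.79  0.18] [0.048 0.007 0.036]
True
2 32.12 loc [-0.1422 -0.045   0.0695] [-0.09 -0.08  0.01] [0.026 0.065 0.075]
3 32.27 loc [-0.1423 -0.045   0.0693] [-0.    0.47  0.61] [ 0.004 -0.004  0.009]
4 33.81 loc [-0.1657 -0.1997  0.1987] [ 0.05  0.32 -0.81] [ 0.005 -0.011 -0.031]
```

View pics/m_s.png

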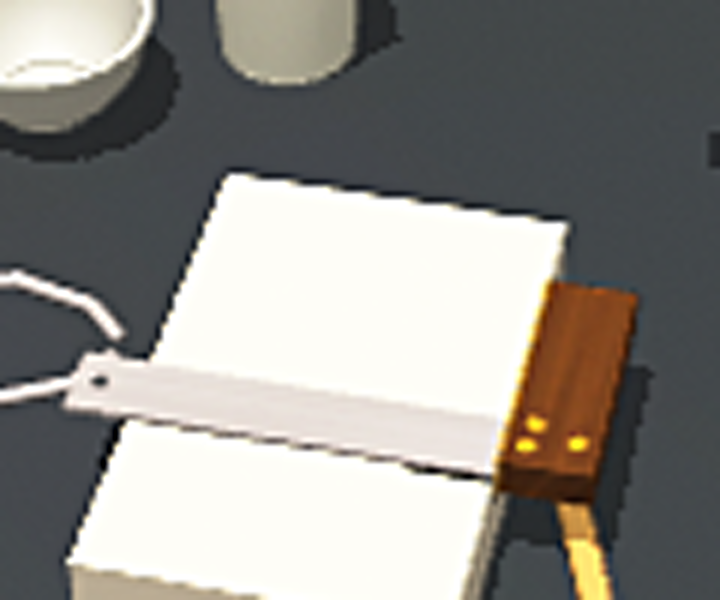

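View pics/m_s4.png

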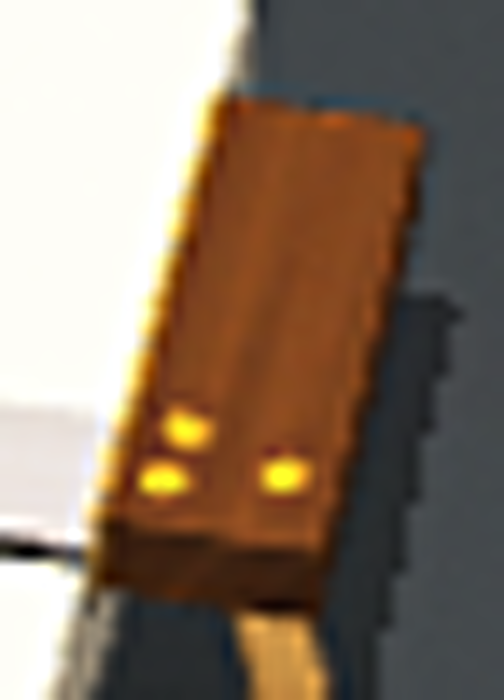

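View pics/m_s3.png

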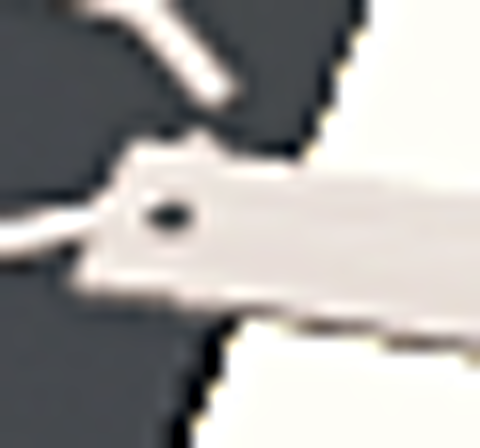

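View pics/m_t2.png

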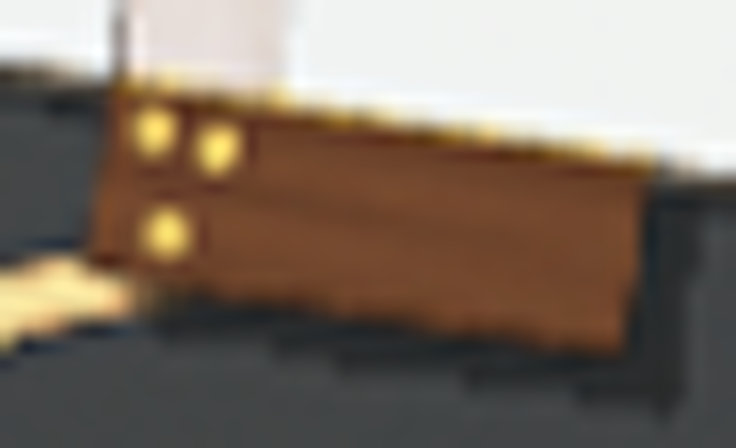

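View pics/m_t3.png

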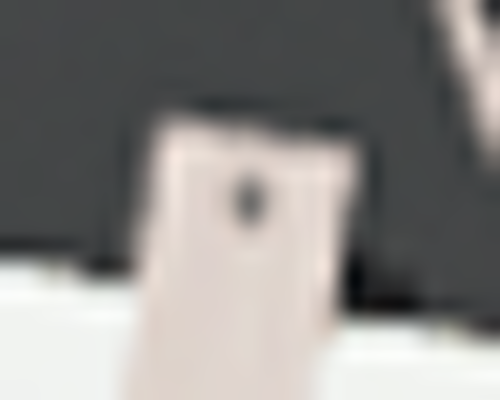

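Run:
```python
from meas import *
d=load("m");T,S=d["top"],d["side"]
meas(T,S,un([(118,85),(655,160),(622,355),(93,258)],16,216,204),un([(95,520),(218,98),(425,130),(322,552)],14,266,190),un([(155,115),(362,143)],20,224,148),un([(72,280),(130,145)],16,196,200))
from mark import rect
c,j,l=load("c"),load("j"),load("m")
xs=np.arange(-.079,-.048,.004); ys=np.arange(.036,.052,.001)
for n in("side","top"):
    print(n,(ys*1e3).astype(int))
    for d in(c,j,l): print(np.round(rect(d[n],slab,xs,ys,.05).mean(0)).astype(int),np.round(rect(d[n],slab,np.arange(0,.06,.003),ys,.05).mean(0)).astype(int))
```

```text
[ 0.5686  0.0406 -0.1411] deg -8.08 
 [[-0.1, -0.96], [0.12, -0.61], [0.28, -0.11], [-0.58, 0.87], [0.51, 0.37], [-0.24, 0.37]]
top corner [-85.48236347  42.95589257] tail [-84.70243165 -77.04157285] tip [114.51341222  44.25577894]
[ 0.5693  0.0407 -0.1445] deg -8.28 
 [[-0.37, 0.06], [-0.59, -0.36], [0.39, -0.25], [0.16, 0.51], [0.07, 0.24], [0.28, -0.2]]
side corner [-84.73374665  43.37470134] tail [-84.35952337 -76.62471515] tip [115.26528083  43.9984068 ]
[ 0.5691  0.0406 -0.143 ] deg -8.19 
 [[-0.15, -1.11], [0.06, -0.7], [0.21, -0.2], [-0.65, 0.71], [0.58, 0.24], [-0.18, 0.25], [-0.27, 0.02], [-0.55, -0.4], [0.42, -0.31], [0.27, 0.45], [0.14, 0.28], [0.34, -0.16]]
both corner [-84.97751613  43.18978538] tail [-84.42513137 -76.80894324] tip [115.02036491  44.11042665]
side [36 37 38 39 40 41 42 43 44 45 46 47 48 49 50 51]
[255 254 240 207 160 112  86  97 139 190 227 249 254 255 255 255] [253 253 253 253 253 253 253 253 253 253 253 253 253 253 253 253]
[237 236 227 205 173 143 126 136 167 205 233 250 254 255 255 255] [224 209 185 163 152 163 192 222 243 253 255 255 255 254 254 253]
[235 220 191 150 109  75  65  88 136 190 228 249 255 255 255 255] [226 213 190 164 148 154 180 212 237 251 255 255 255 254 254 253]
top [36 37 38 39 40 41 42 43 44 45 46 47 48 49 50 51]
[243 244 243 236 223 203 178 156 143 147 170 197 221 234 239 241] [240 240 240 240 240 240 240 240 240 240 240 240 240 240 240 240]
[224 223 223 222 222 222 221 219 218 220 224 230 235 239 240 241] [213 213 213 213 214 215 219 224 229 234 238 240 241 242 242 242]
[224 224 224 225 225 220 208 190 176 175 189 209 226 236 240 242] [214 214 213 213 214 215 218 223 228 233 237 240 241 242 242 242]
```

Run:
```python
from w import *
line_to(P(-.165,-.22,.3),velocity=.3)
d=snap("n"); st(1)
a0=load("a")
for n in("top","side"):
    D=np.abs(a0[n]["frame"].astype(int)-d[n]["frame"].astype(int)).max(2); cv2.imwrite(f"pics/diff_{n}.png",(np.clip(D*2,0,255)).astype(np.uint8))
for X in([0.02,.035],[-.04,.035],[.1,.03],[-.107,-.03],[-.107,0.035]):
    p=loc(slab,[X[0],X[1]]); z=.054 if X[0]>-.09 else .063
    print(X,[np.round(pix_d(d[n],*proj(d[n],[p[0],p[1],z]))[2],4) for n in("top","side")])
```

```text
1 34.5 loc [-0.1656 -0.2189  0.2987] [ 0.45 -0.86 -0.11] [ 0.008 -0.013 -0.011]
[0.02, 0.035] [np.float64(0.057), np.float64(0.0567)]
[-0.04, 0.035] [np.float64(0.0535), np.float64(0.0538)]
[0.1, 0.03] [np.float64(0.0591), np.float64(0.0535)]
[-0.107, -0.03] [np.float64(0.0604), np.float64(0.0646)]
[-0.107, 0.035] [np.float64(0.0631), np.float64(0.0655)]
```

View pics/diff_side.png

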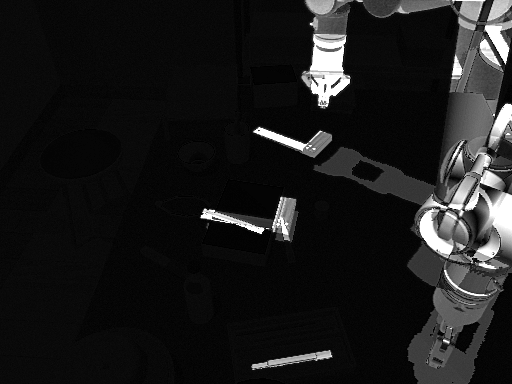

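View pics/n_side.png

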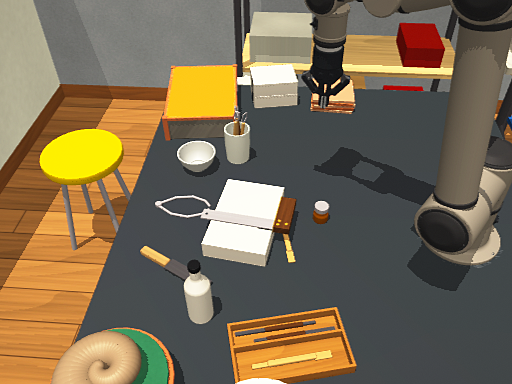

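View pics/diff_top.png

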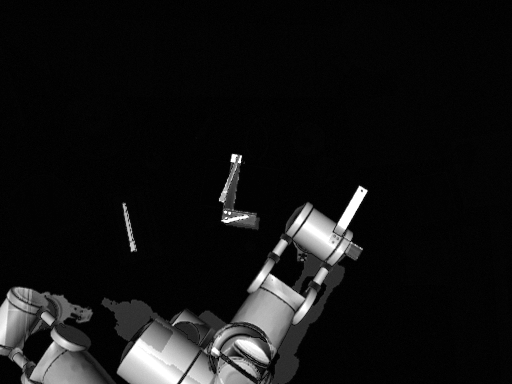

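```bash
python3 -c "
from workcell import *
print(hand_in(), sense()['time_s'])"
```

```text
the job is handed in; nothing more can be done
the job is handed in; nothing more can be done
```

I've done the job and handed it in at about 34.5 s. The modelling tool lies in the wide bay, and the try square is on the slab with its stock against the marked edge and its blade edge on the mark.

- **Modelling tool:** It lies flat in the middle of the bay, clear of the walls. I had to let it go about 18 mm above the floor, because the opened fingers (114 mm) are wider than the bay (81 mm).
- **Square:** I lowered it to light contact and released it. It first sat about 1° off square, with the tail about 2 mm from the edge and the blade edge about 1.5 mm past the mark. Two light pushes with closed fingers, stopped at 1.5 N and 4 N, corrected this.
- **Final checks:**
  - **Edge contact:** The fit has the stock's inner face at −85.0 mm at the corner and −84.4 mm at the tail, against the slab edge at −85 mm. The square is within about 0.3° of the slab, which is about the measurement limit.
  - **Blade on the mark:** The two cameras disagreed. The top one put the blade edge about 1.1 mm short of the mark's centre, and the side one about 1.2 mm past it. Their average, 43.2 mm, matches the mark, and the top picture shows about half the mark's width, as it should.
  - **Blade flat:** Depth readings give a blade height of 53.5–59 mm (54 expected). That is noisy but shows no clear tilt.
- **Other things on the bench:** Comparing pictures from before and after shows nothing else moved. The robot was clear of everything at hand-in.

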